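# Clamp up the tea caddy's split cork foot

### The arm

A 7-joint arm with a two-finger parallel gripper is mounted at the origin on the work surface. World frame = base frame: x ahead of the robot, y to its left, z up, the work surface at z = 0. Lengths are in m, angles in rad, forces in N, time in s.
With the tool pointing down it reaches from about 0.425 to 0.825 m from the base axis. Payload 3.6 kg.
Tool frame: the origin (TCP) lies midway between the tips of the shut fingers; the grasp point (between the pads) lies 19 mm behind it; z points along the fingers, y is the direction in which the jaws open and shut (so a half turn about z gives the same grasp; the last joint's range is limited). The gripper opens to 85 mm and grips with 20 to 120 N. Pads are 22 mm wide; open, the fingers measure 114 mm over their backs; the gripper's body (76 mm by 85 mm) begins 54 mm behind the grasp point. The pads swing forward as they close: fully open they stand 13 mm farther back than shut.
Start: joints at [-1.345, 0.615, -0.013, 1.423, 0.008, 1.103, -0.04], TCP at [0.163, 0.629, 0.231] pointing down, gripper open.
Joint ranges: [-3.12, 3.12], [-0.3, 2.06], [-1.34, 1.32], [0.26, 2.42], [-1.36, 4.5], [0.01, 1.98], [-2.84, 2.84]. Speed limits (rad/s): [2.79, 2.79, 3.14, 3.14, 3.14, 3.14, 3.14].

### API

Orientations are given as a rotation vector (axis times angle).
In Python, from plant import arm, get_image gives the robot as it stands.
- The arm moves only by the tool apply_moves, never from a script. Its argument "targets" is a list of rows, each a list of 5 numbers: the gripper command: -1 is shut, 1 is fully open, values between are in proportion, then the shift along the tool's x, y, z in mm, then the turn about the tool's z in degrees. A call has 1 to 8 rows; each row is the pose to reach, as a shift and turn from the pose commanded when the call began, along the tool's axes at that moment; what a row does not reach only later rows make up. A row lasts 1/8 s, in which the tool goes at most 62.5 mm and 10.7 degrees, less where a joint would pass 70% of its speed; a pose out of reach is approached as far as the arm can. A call with a gripper value outside its range is refused whole. The fingers move at their own pace and stop on an object; the grip force is fixed at half the most. Time passes only in rows, so rows that repeat a pose let the fingers close. It gives the time, the measured TCP pose, the force and the opening at its end, in the units of the state.
- arm.state(): the state, without advancing time (a new reading comes with each control period).
- get_image(name): name is "scene" or "top" or "wrist"; returns a dict with "img" (384x512x3 uint8, red, green, blue), "fx", "fy", "cx", "cy" (pixels), "R" (3x3) and "t" (3): a world point X has camera coordinates R X + t. Camera axes: x right, y down, z forward; pixel columns grow to the right and rows downward; lengths in m; the calibration is good to about 2 mm. The wrist camera is an equidistant fisheye: a pixel r from the principal point sees the ray r / f radians off the axis. A picture is of the moment at which its call begins. There is no depth.
- arm.hand_in(): hands the job in, once; it reports no verdict.
The state is a dict: "t": time; "joints": joint angles; "qvel": joint speeds; "joint_efforts": joint torques, N m; "eef_pos": TCP position; "tcp_rot": TCP orientation; "wrist_force": force on the tool from outside, world axes, zero at the start; "moment": the same for the moment, N m; "grip_width": opening from 0.0 (shut) to 1.0 (fully open).
Only numpy, scipy, OpenCV 4.12 (cv2) and the standard library are available. Lean on these libraries where they do the work, as an engineer would, in place of code of your own. Each camera call takes 0.05 s, during which the arm holds its last target. There are 200 camera calls.

### The job

The caddy's cork foot has split in two: slide the loose half along the tray until it butts flush against the other half, their ends in line. Then pump the trigger of the one-hand bar clamp, squeezing it against the handle and letting it out again as often as needed, until the moving jaw bears firmly on the cork, and finish still holding the trigger squeezed in that last stroke, hard enough that both halves are gripped but not so hard that the dry cork is crushed. Leave the tea things where they stand.

Things in the scene. Friction and masses are not known exactly. Their poses are not given: they have to be found in the camera images.
- clamp: Toothed steel bar and grey fixed jaw of a one-hand ratchet bar clamp, loose on its side on the tray (28 mm high, 0.63 kg). Origin under the bar. y: along the bar to the fixed jaw (bar 18 mm wide, from y = -175 to +158 mm, fixed jaw at its +y end); x: from the bar to the jaw tips, 93 mm out; z up. Pistol handle and trigger stick out to -x; the cork lies between the jaws.
- fixed_jaw_face (a point): Centre of the rubber face (36 x 24 mm) of the fixed jaw, 14 mm above the tray, axes as clamp; the face looks to -y.
- grip (a joint): How far (m) the clamp's moving part (housing round the bar, moving jaw, handle, trigger) has gone along the bar towards the fixed jaw: its pad's face stands at y = -20 mm + this value in the frame of clamp. It ratchets: towards the fixed jaw only, held at clicks 10 mm apart. Squeezing carries the handle along by about as much as the jaw while the bar hardly moves on the tray: follow it.
- handle_mid (a point): Centre of the pistol handle where a hand takes it, 58 mm from the bar's axis, 14 mm above the tray, axes as clamp. The handle is a bar along x, 22 mm thick in y, 28 mm high; it runs from 35 mm on the +x side of this point (where it joins the housing) to 42 mm on the -x side.
- trigger_mid (a point): Middle of the black trigger blade, 88 mm from its pivot. Let out it stands 48 mm to +y of handle_mid; the blade is 12 mm thick (y), 24 mm high, 58 mm long (x). Over handle and trigger it is then 65 mm across, 35 mm when fully squeezed: a gripper from above takes both between its fingers, closing along the bar. Axes as clamp, leaning with the trigger.
- trigger (a joint): Trigger angle (rad): 0 let out, 0.34 fully squeezed (30 mm at the blade's middle); a spring of 4 to 6 N pushes it out. A full squeeze (over 0.31) brings the jaw on by one click, 10 mm; short of a click it slips back when let out. With the jaws on the cork, jaw force = about 2 x the squeeze at the blade's middle less 11 N; rubbing on the tray takes up to a third of a hand's squeeze.
- trigger_blade: The trigger blade itself; its origin lies at the trigger's pivot inside the housing.
- jaw_face (a point): Centre of the rubber face (36 x 24 mm) of the moving jaw, 14 mm above the tray, axes as clamp; it looks to +y towards the fixed jaw.
- pad_face: The soft rubber pad of the moving jaw; its origin lies in the housing, not at the pad (see jaw_face).
- pad (a joint): How far (m) that pad is squashed: 0 free, 0.006 squashed flat; 8 N per mm.
- half_loose: Loose half of the cork foot: cork block, 64 mm (x) by 42 mm (y) by 26 mm high, 24 g, lying flat; origin under its centre, axes roughly as clamp. It lies between the jaws, 8 to 16 mm from the other half and a little askew, and belongs to +y. It can be gripped across its 64 mm, or pushed.
- half_loose_mid (a point): Centre of the loose half, axes as its body.
- loose_joint_face (a point): Centre of the loose half's broken face, the one towards the other half (+y of the half), 13 mm up.
- half_set: The other half of the cork foot, same shape and size, lying flat against the fixed jaw; origin under its centre, x along the joint, y towards the fixed jaw.
- half_set_mid (a point): Centre of that half, axes as its body.
- set_joint_face (a point): Centre of that half's broken face, the one towards the loose half (-y of the half), 13 mm up. The cork crushes where the jaw presses it with more than 100 N.
- kettle: Chrome kettle, 176 mm across, 210 mm high, spout and black bow handle; origin under its centre. Leave it alone.
- teapot: Turquoise ceramic teapot, 140 mm across, 136 mm high, spout to +y, handle to -y (each reaching about 110 mm out); origin under its centre. Leave it alone.
- caddy: Steel tea caddy with knobbed lid, 67 x 87 mm, 139 mm high, standing without its foot; origin under its centre. Leave it alone.
- tumbler: Glass tumbler, 74 mm across, 105 mm high; origin under its centre. Leave it alone.
Mind the look-alikes: they are no part of the job. Leave any black or green look-alike of the half_loose alone.

How it is judged:
On the way, in this order (a step that is already met when the one before it is completed fails the run):
1. the loose half is butted flush against the other half, ends in line (y of loose_joint_face in the frame of set_joint_face between -0.0025 and 0.004 m and x of loose_joint_face in the frame of set_joint_face between -0.006 and 0.006 m and angle between the x axis of half_loose_mid and the x axis of half_set_mid, either way round below 0.06 rad and angle between each of half_loose_mid, half_set_mid's own z axis and vertical below 0.08 rad), for 0.2 s.
2. the trigger is squeezed in the hand while the jaw has not yet reached the cork (value of joint trigger above 0.25 rad and contact force between the fingers and trigger_blade above 1 N and contact force between pad_face and half_loose below 1 N), for 0.05 s.
3. the trigger is let out for another stroke (value of joint trigger below 0.09 rad), for 0.05 s.
At the end, for the whole second after the job is handed in: The two cork halves lie flat on the tray, butted flush (gap under 2.5 mm, ends within 6 mm, 0.06 rad), gripped between the clamp's jaws with 6 to 100 N on the moving jaw and over 6 N at the fixed jaw, and the fingers still squeeze the trigger (over 5 N), which stands still (all of step 1 and contact force between pad_face and half_loose between 6 and 100 N and contact force between clamp and half_set above 6 N and contact force between the fingers and trigger_blade above 5 N and velocity of joint trigger between -0.1 and 0.1 rad/s and height (world z) of each of half_loose_mid, half_set_mid below 0.02 m and angle between clamp's own z axis and vertical below 0.1 rad); the arm keeps its last pose, push and grip.
It fails at once if the cork is crushed: the jaw presses it with more than 100 N (contact force between pad_face and half_loose above 100 N).
It fails at once if a tea thing is moved more than 30 mm or tipped (distance of any of kettle, teapot, caddy, tumbler from where it was at the start of the episode above 0.03 m or angle between any of kettle, teapot, caddy, tumbler's own z axis and vertical above 0.2 rad).
It also fails if it takes over 51 s, if anything falls off the work surface, if the arm or the gripper's body presses on something with over 40 N, if the wrist force passes 120 N, or if a joint passes its speed limit or range.

## Working session

There is one attempt and no reset: what is moved stays moved. The work goes in short steps, Python scripts to look and compute and a tool call to move; the robot and the scene stay as the last step left them, time stands still between calls to the robot, and variables do not carry over. Pictures are saved under pics/ and viewed, about 8 in all and at most 12, crops included, and the job is handed in when it is done.

Besides the shell and the picture viewer there is one more tool, called after ">>>" by a JSON object that holds its "op" and its "data". apply_moves: Moves the arm, as the interface text tells. Its arguments: {"type":"object","properties":{"targets":{"type":"array"}},"required":["targets"]}

```bash
mkdir -p pics
cat > h.py <<'E'
import numpy as np, cv2
from plant import arm, get_image
def snap(n,f):
    d=get_image(n); cv2.imwrite('pics/'+f+'.png',cv2.cvtColor(d['img'],cv2.COLOR_RGB2BGR)); np.savez('pics/'+f,**d); return d
def load(f): return dict(np.load('pics/'+f+'.npz'))
def ray(d,u,v,fish=False):
    x,y=(u-d['cx'])/d['fx'],(v-d['cy'])/d['fy']
    if fish:
        r=np.hypot(x,y); c=np.array([x/r*np.sin(r),y/r*np.sin(r),np.cos(r)]) if r>1e-9 else np.array([0,0,1.])
    else: c=np.array([x,y,1.])
    return -d['R'].T@d['t'], d['R'].T@c
def onz(d,u,v,z,fish=False):
    o,r=ray(d,u,v,fish); return o+r*(z-o[2])/r[2]
def proj(d,X):
    c=d['R']@np.array(X)+d['t']; return d['fx']*c[0]/c[2]+d['cx'], d['fy']*c[1]/c[2]+d['cy']
E
python3 - <<'E'
from h import *
ims=[snap(n,n+'0')for n in('scene','top','wrist')]
for d in ims: print(d['fx'],d['cx'],d['cy'],-d['R'].T@d['t'],d['R'].round(2).tolist())
a=np.hstack([ims[0]['img'],ims[1]['img']])
cv2.imwrite('pics/a.png',cv2.resize(ims[1]['img'],(800,600),interpolation=2)[:,:,::-1])
s=arm.state();print(s['t'],s['eef_pos'],s['tcp_rot'],s['grip_width'])
E
```

```text
458.03439906002467 252.4834549217308 193.43167778924422 [ 1.16598782 -0.24124736  1.1153074 ] [[0.4, 0.92, 0.01], [0.78, -0.34, -0.53], [-0.48, 0.22, -0.85]]
417.50447313051023 254.73794448760006 183.70734345250662 [0.33874542 0.03473232 1.39076991] [[0.0, -1.0, 0.0], [-0.99, -0.0, -0.16], [0.16, -0.0, -0.99]]
297.3186396354542 256.225716485745 188.72775106134924 [0.0963768  0.64551443 0.37372486] [[0.25, 0.97, -0.0], [0.93, -0.24, 0.27], [0.26, -0.07, -0.96]]
0.15 [0.16241121 0.62877277 0.23041457] [-3.95936467e-01 -3.11630677e+00  3.09896485e-03] 0.999466402643196
```

View pics/a.png

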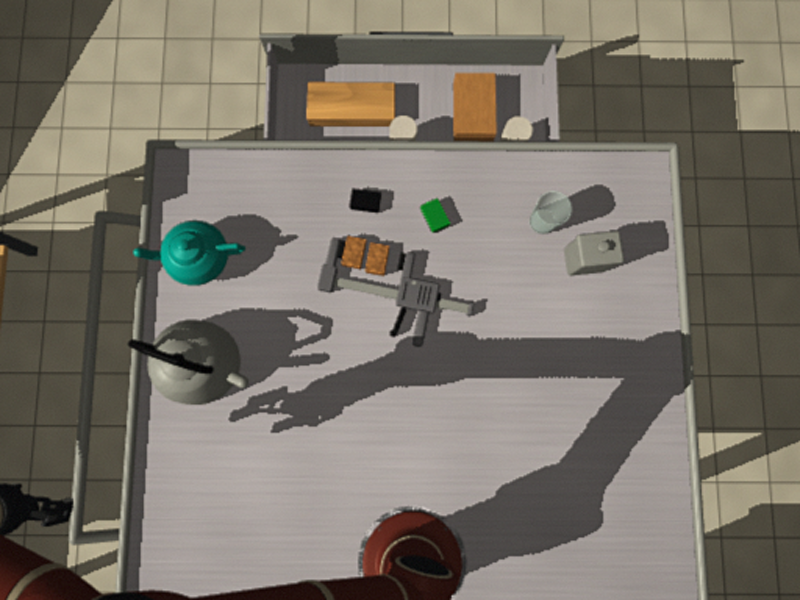

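View pics/scene0.png

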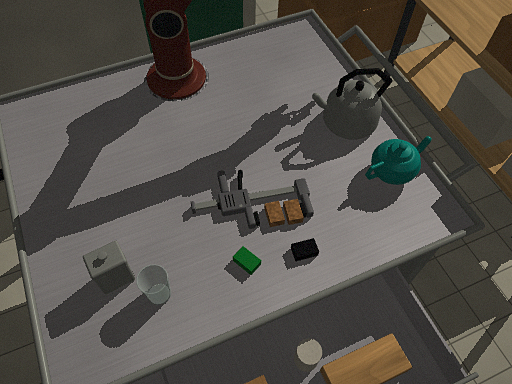

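Top view (800-px scale): the cork halves lie at (354,252) (set, by the fixed jaw at (328,275)) and (378,258) (loose). The handle is at (420,330), and the trigger at (400,322). The look-alikes at (366,200) black and (435,215) green have to be left alone.

```bash
cat >> h.py <<'E'
def cork(d):
    h=cv2.cvtColor(d['img'],cv2.COLOR_RGB2HSV)
    return cv2.inRange(h,(5,120,60),(22,255,255))
def show(d,f,u0,u1,v0,v1,k):
    c=d['img'][v0:v1,u0:u1,::-1]; cv2.imwrite('pics/'+f+'.png',cv2.resize(c,None,fx=k,fy=k,interpolation=cv2.INTER_CUBIC))
def axes():
    s=arm.state(); R=cv2.Rodrigues(np.array(s['tcp_rot']))[0]; return np.array(s['eef_pos']),R
E
python3 - <<'E'
from h import *
for n,b in(('top0',(200,145,260,185)),('scene0',(250,190,320,235))):
    d=load(n); m=cork(d); k=np.zeros_like(m); k[b[1]:b[3],b[0]:b[2]]=m[b[1]:b[3],b[0]:b[2]]
    for c in cv2.findContours(k,cv2.RETR_EXTERNAL,cv2.CHAIN_APPROX_NONE)[0]:
        if cv2.contourArea(c)>30:
            r=cv2.minAreaRect(c); print(n,r,onz(d,*r[0],.026))
d=load('top0')
for u,v in((268,211),(256,206),(328*.64,275*.64),(478*.64,307*.64)): print(onz(d,u,v,.028))
print(axes())
E
```

```text
top0 ((240.90798950195312, 165.25601196289062), (12.790310859680176, 19.49851417541504), 10.30484676361084) [0.62124799 0.07659089 0.026     ]
top0 ((225.8705596923828, 161.08236694335938), (13.015828132629395, 19.52374267578125), 12.528807640075684) [0.63525276 0.12692719 0.026     ]
scene0 ((274.3089294433594, 211.350341796875), (20.93674087524414, 14.27761459350586), 73.61045837402344) [0.625298   0.07396997 0.026     ]
scene0 ((293.424560546875, 209.23585510253906), (21.016162872314453, 14.697577476501465), 74.05460357666016) [0.64006327 0.12505014 0.026     ]
[ 0.46850401 -0.01344879  0.028     ]
[0.48478243 0.02586795 0.028     ]
[0.58406003 0.17891894 0.028     ]
[ 0.51689381 -0.13836066  0.028     ]
(array([0.16241121, 0.62877277, 0.23041457]), array([[-9.68227900e-01,  2.50068999e-01, -4.79392558e-04],
       [ 2.50069458e-01,  9.68225980e-01, -1.92795993e-03],
       [-1.79626814e-05, -1.98658603e-03, -9.99998027e-01]]))
```

>>> {"op": "apply_moves", "data": {"targets": [[1,0,0,-60,0],[1,0,0,-120,0],[1,-45,-43,-140,0],[1,-90,-86,-140,0],[1,-135,-129,-140,0],[1,-180,-172,-140,0],[1,-225,-215,-140,0],[1,-270,-258,-140,0]]}}

```text
t: 1.15
eef_pos: [0.3594, 0.3112, 0.3712]
tcp_rot: [0.396, 3.116, -0.0]
wrist_force: [1.2, -0.3, -1.1]
grip_width: 0.996
```

>>> {"op": "apply_moves", "data": {"targets": [[1,-45,-43,0,0],[1,-90,-86,0,0],[1,-135,-129,0,0],[1,-180,-172,30,0],[1,-220,-210,80,0],[1,-238,-230,140,0],[1,-238,-230,140,0]]}}

```text
t: 2.02
eef_pos: [0.5299, 0.0282, 0.2276]
tcp_rot: [-0.402, -3.109, 0.005]
wrist_force: [-0.1, 0.1, -0.5]
grip_width: 1.001
```

Run:
```python
from h import *
d=snap('wrist','w1'); print(axes(),arm.state()['t']); show(d,'w1b',0,512,0,384,1.56)
```

```text
(array([0.52977089, 0.02771197, 0.22665812]), array([[-0.96705604,  0.2544318 , -0.00818925],
       [ 0.2544621 ,  0.96707846, -0.00288105],
       [ 0.00718662, -0.00486999, -0.99996232]])) 2.075
```

View pics/w1b.png

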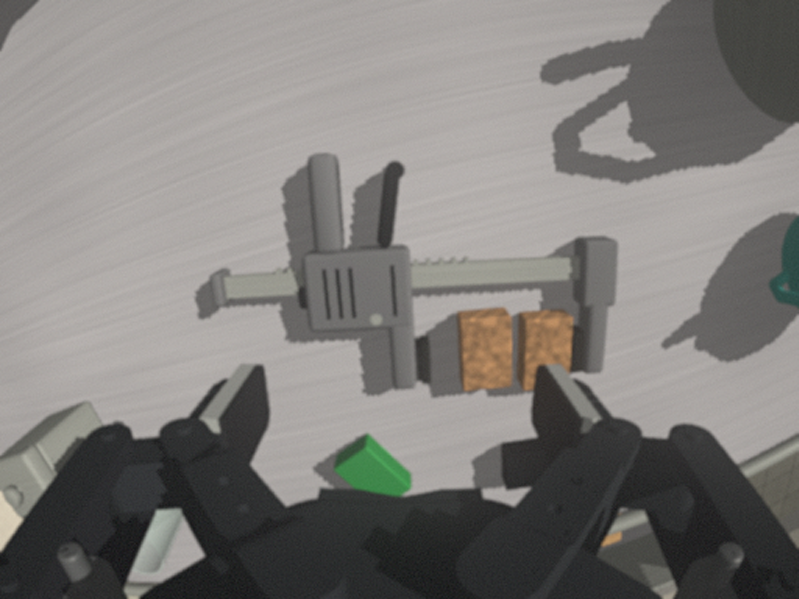

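Wrist view (800-px scale): the loose half is at (486,350), the set half at (546,350), the moving jaw's pad edge at u≈430, the bar at v≈275. The handle is at (325,200), and the black trigger blade at (391,205). The brown cork pair between the jaws is the target. The green block (370,465) and the black block (520,462) are the look-alikes, outside the jaws.

Plan: straddle the moving jaw with the open gripper and push the loose half with the outer side of the +y finger. Measuring first.

Run:
```python
from h import *
d=load('w1'); m=cork(d); m[:,:270]=0; m[:190]=0; m[255:]=0;m[:,375:]=0
t0=load('top0')
top=[(240.9,165.26),(225.87,161.08)]
def tri(r1,r2):
    (o1,a),(o2,b)=r1,r2; s=np.linalg.lstsq(np.c_[a,-b],o2-o1,rcond=None)[0]; p,q=o1+a*s[0],o2+b*s[1]; return (p+q)/2,np.linalg.norm(p-q)
cs=[c for c in cv2.findContours(m,cv2.RETR_EXTERNAL,cv2.CHAIN_APPROX_NONE)[0] if cv2.contourArea(c)>200]
cs.sort(key=lambda c:c[:,0,0].mean())
print(len(cs))
B=np.array
for c,tp in zip(cs,top):
    P=B([onz(d,u,v,.026,1)[:2]for u,v in c[:,0]])
    r=cv2.minAreaRect((P*1000).astype(np.float32)); print('rect',r, cv2.boxPoints(r).round(1).tolist())
    mm=c[:,0].mean(0); print('tri',tri(ray(d,*mm,True),ray(t0,*tp)), onz(d,*mm,.026,1))
pts=dict(bar1=(230,291),bar1t=(230,277),bar2=(565,281),bar2t=(565,259),padtop=(429,338),padbot=(431,380),jawtipR=(414,385),fixL=(583,325),fixL2=(582,365),handL=(315,200),handR=(340,200),handtip=(324,155),trig=(391,205),trigR=(397,205),trigtip=(397,163),housB=(360,330),jawL=(393,350),jawR=(412,350))
for k,(u,v) in pts.items(): print(k,(onz(d,u*.64,v*.64,.026 if 'trig' in k or 'pad' in k else .028,1)*1000).round(1))
```

```text
0
bar1 [ 517.1 -110.9   28. ]
bar1t [ 506.2 -106.9   28. ]
bar2 [576.8 149.5  28. ]
bar2t [559.3 152.6  28. ]
padtop [595.4  33.2  26. ]
padbot [631.8  26.2  26. ]
jawtipR [631.7  11.7  28. ]
fixL [617.8 159.4  28. ]
fixL2 [653.7 154.1  28. ]
handL [467.9 -22.5  28. ]
handR [473.1  -4.3  28. ]
handtip [437.4  -6.8  28. ]
trig [486.8  31.1  26. ]
trigR [487.9  35.4  26. ]
trigtip [457.7  43.4  26. ]
housB [574.4 -17.6  28. ]
jawL [597.3   3.2  28. ]
jawR [601.1  17.8  28. ]
```

Run:
```python
from h import *
d=load('w1'); h=cv2.cvtColor(d['img'],cv2.COLOR_RGB2HSV); print(h[220:228:4,300:365:8].tolist())
s=arm.state(); print(axes()[0])
m=cv2.inRange(h,(3,90,60),(25,255,255)); m[:,:270]=0; m[:190]=0; m[255:]=0;m[:,375:]=0
m=cv2.morphologyEx(m,cv2.MORPH_OPEN,np.ones((3,3)))
t0=load('top0'); top=[(240.9,165.26),(225.87,161.08)]
def tri(r1,r2):
    (o1,a),(o2,b)=r1,r2; s=np.linalg.lstsq(np.c_[a,-b],o2-o1,rcond=None)[0]; p,q=o1+a*s[0],o2+b*s[1]; return (p+q)/2,np.linalg.norm(p-q)
cs=[c for c in cv2.findContours(m,cv2.RETR_EXTERNAL,cv2.CHAIN_APPROX_NONE)[0] if cv2.contourArea(c)>200]
cs.sort(key=lambda c:c[:,0,0].mean())
ex,ey=np.array([.977,-.212]),np.array([.212,.977]); O=np.array([540,22.])
for c,tp in zip(cs,top):
    P=np.array([onz(d,u,v,.026,1)[:2]for u,v in c[:,0]])*1000
    Q=np.c_[(P-O)@ex,(P-O)@ey].astype(np.float32)
    r=cv2.minAreaRect(Q); print('clampish',r, cv2.boxPoints(r).round(1).tolist())
    print('tri',tri(ray(d,*c[:,0].mean(0),True),ray(t0,*tp)),P.mean(0))
for k,p in dict(bar=(511.6,-108.9),bar2=(568,151),padtop=(595.4,33.2),padbot=(631.8,26.2),fix=(617.8,159.4),fix2=(653.7,154.1),hand=(470.5,-13.2),tip=(437.4,-6.8),trig=(486.8,31.1),trigtip=(457.7,43.4),hous=(574.4,-17.6),jawL=(597.3,3.2)).items():
    p=np.array(p)-O; print(k,p@ex,p@ey)
```

```text
[[[15, 117, 161], [14, 114, 164], [15, 118, 167], [14, 118, 175], [12, 69, 92], [14, 119, 163], [14, 115, 164], [14, 117, 165], [14, 119, 175]], [[14, 114, 146], [14, 119, 170], [15, 119, 180], [15, 119, 173], [13, 74, 93], [15, 113, 144], [14, 119, 165], [14, 117, 183], [13, 123, 181]]]
[0.52977089 0.02771197 0.22665812]
clampish ((65.06107330322266, 69.14580535888672), (68.77299499511719, 41.32957458496094), 2.7406091690063477) [[29.700000762939453, 88.0999984741211], [31.700000762939453, 46.900001525878906], [100.4000015258789, 50.099998474121094], [98.4000015258789, 91.4000015258789]]
tri (array([0.62520665, 0.07707115, 0.00696351]), np.float64(0.0002686832066553941)) [617.59737972  75.3845044 ]
clampish ((67.81680297851562, 121.17355346679688), (69.16622161865234, 44.304962158203125), 2.845444917678833) [[32.20000076293945, 141.60000610351562], [34.400001525878906, 97.30000305175781], [103.5, 100.80000305175781], [101.30000305175781, 145.0]]
tri (array([6.40618851e-01, 1.28964839e-01, 4.32096641e-04]), np.float64(0.000730664132446058)) [628.88278519 123.68531846]
bar 0.004000000000024937 -133.9101
bar2 0.007999999999998869 131.969
padtop 51.751399999999975 22.687199999999997
padbot 88.79819999999995 23.56499999999999
fix 46.881799999999956 150.7334
fix2 83.07970000000005 153.1661
hand -60.439099999999996 -49.1244
tip -94.13460000000002 -49.8888
trig -53.90559999999999 -2.3876999999999966
trigtip -84.94390000000001 3.460199999999997
hous 42.00399999999998 -31.396400000000007
jawL 59.96769999999995 -6.22000000000001
```

>>> {"op": "apply_moves", "data": {"targets": [[1,-40,-7,50,-4],[1,-78,-14,100,-4],[1,-78,-14,145,-4],[1,-78,-14,170,-4],[1,-78,-14,170,-4],[1,-78,-14,170,-4]]}}

```text
t: 2.82
eef_pos: [0.6048, -0.0016, 0.0629]
tcp_rot: [0.286, 3.126, 0.001]
wrist_force: [-0.5, -0.2, 1.1]
grip_width: 0.998
```

Run:
```python
from h import *
d=snap('wrist','w2'); print(axes(),arm.state()['t'],arm.state()['wrist_force']); show(d,'w2b',0,512,0,384,1.56)
```

```text
(array([ 0.60500779, -0.0017649 ,  0.06324969]), array([[-9.83387069e-01,  1.81485247e-01,  3.60246006e-03],
       [ 1.81486883e-01,  9.83393357e-01,  1.29852161e-04],
       [-3.51906904e-03,  7.81494183e-04, -9.99993503e-01]])) 2.875 [ 0.23835231 -0.16924176  0.56290524]
```

View pics/w2b.png

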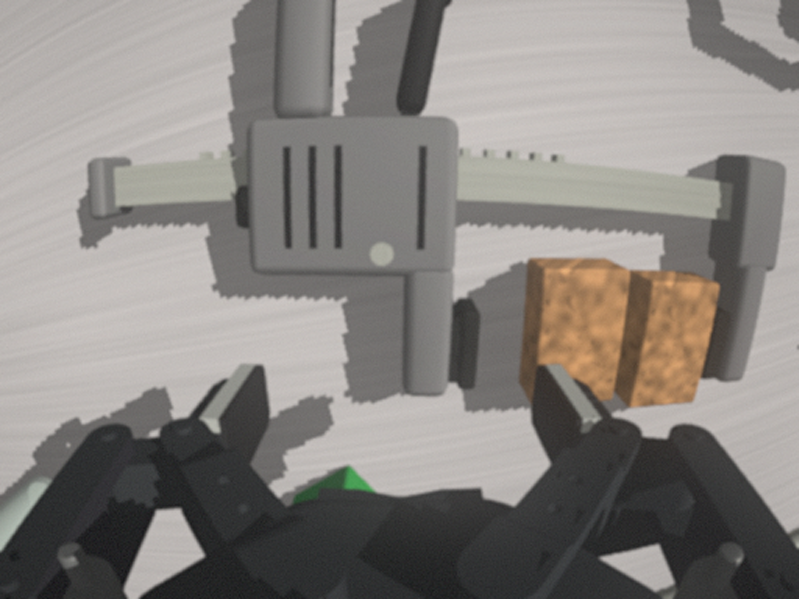

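Run:
```python
from h import *
d=load('w2'); p,R=axes(); p=p*1000
def T(u,v,z): 
    w=onz(d,u*.64,v*.64,z,1)*1000; return np.r_[(R.T@(w-p))[:2]].round(1), w[:2].round(1)
print('tool coords (x,y)')
for n,u,v,z in [('padU',480,300,.026),('padL',476,385,.026),('corkTL',529,262,.026),('corkBL',536,372,.026),('corkTR',629,268,.026),('setTL',634,272,.026),('setTR',718,282,.026),('fixface',737,265,.028),('fixtip',722,372,.026),('barL',115,166,.026),('barL2',115,206,.026),('barR',715,180,.026),('barR2',715,216,.026),('houseB',340,270,.028),('jawtipL',404,390,.028),('corkTLlow',521,380,.0),
 ('fRi',537,368,.076),('fRi2',547,366,.076),('fRo',565,370,.076),('fRlow',533,430,.076),('fLi',266,368,.076),('fLo',240,366,.076)]: print(n,*T(u,v,z))
print('project finger region')
```

```text
tool coords (x,y)
padU [16.1 32.1] [595.2  32.7]
padL [-22.6  32.6] [633.3  26.2]
corkTL [32.1 51.8] [583.  55.]
corkBL [-17.   59.3] [632.7  53.5]
corkTR [30.3 98.4] [593.2 100.5]
setTL [ 28.5 101.1] [595.4 102.9]
setTR [ 24.6 150.9] [608.4 151. ]
fixface [ 33.6 160.3] [601.2 162. ]
fixtip [-23.3 166.2] [658.2 157.4]
barL [  76.8 -125.1] [ 507.  -110.8]
barL2 [  59.  -126.4] [ 524.1 -115.4]
barR [ 72.3 142.1] [559.9 151.1]
barR2 [ 55.8 143.8] [576.4 149.8]
houseB [ 29.  -24.3] [572.2 -20.4]
jawtipL [-23.6   1.1] [628.6  -4.9]
corkTLlow [-33.6  60.4] [649.2  51.6]
fRi [ 8.  42.9] [604.9  41.9]
fRi2 [ 8.6 46.2] [604.9  45.2]
fRo [ 7.  52.6] [607.7  51.3]
fRlow [-15.3  44.4] [628.   39.1]
fLi [  8.1 -43. ] [589.2 -42.5]
fLo [  8.5 -51.8] [587.2 -51.1]
project finger region
```

>>> {"op": "apply_moves", "data": {"targets": [[1,0,-5,0,0],[1,0,-5,30,0],[1,0,-5,55,0],[1,0,-5,69,0],[1,0,-5,69,0],[1,0,-5,69,0]]}}

```text
t: 3.62
eef_pos: [0.6036, -0.0071, -0.0066]
tcp_rot: [0.287, 3.126, -0.0]
wrist_force: [0.5, 0.5, 0.0]
grip_width: 0.999
```

>>> {"op": "apply_moves", "data": {"targets": [[1,0,2,0,0],[1,0,4,0,0],[1,0,5,0,0],[1,0,6,0,0],[1,0,6,0,0]]}}

```text
t: 4.25
eef_pos: [0.6038, -0.0009, -0.0077]
tcp_rot: [-0.287, -3.128, 0.0]
wrist_force: [-0.5, 0.5, 0.5]
grip_width: 1.003
```

```bash
cat >> h.py <<'E'
def T(d,u,v,z,R,p):
    w=onz(d,u*.64,v*.64,z,1)*1000; return (R.T@(w-p*1000))[:2].round(1)
E
python3 - <<'E'
from h import *
d=snap('wrist','w3'); print(axes(),arm.state()['t'],arm.state()['wrist_force']); show(d,'w3b',200,512,100,334,2.56)
E
```

```text
(array([ 0.60375849, -0.00108117, -0.00774296]), array([[-9.83320887e-01,  1.81879120e-01, -1.37225206e-04],
       [ 1.81879135e-01,  9.83320888e-01, -1.08855890e-04],
       [ 1.15137798e-04, -1.31998672e-04, -9.99999985e-01]])) 4.3 [-0.3117517  -0.15737198  0.07010752]
```

View pics/w3b.png

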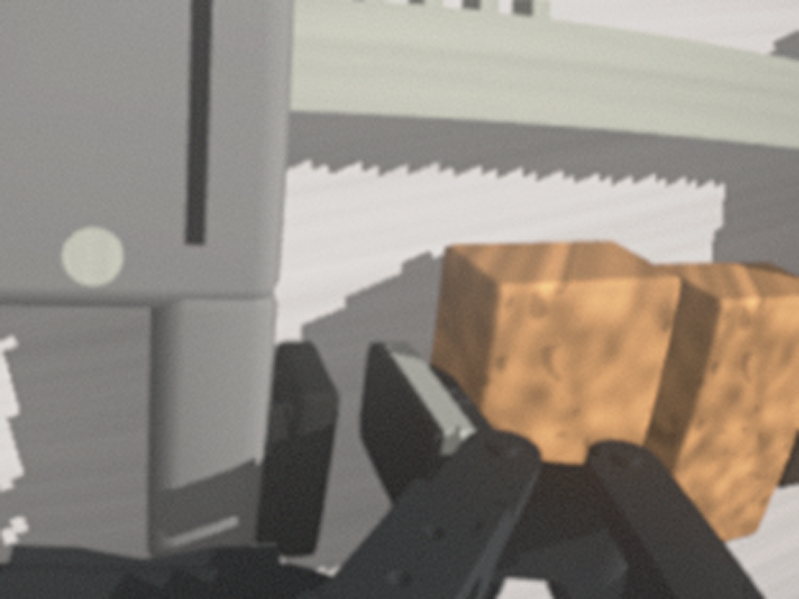

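The finger is down in the gap with its back near the loose half's -y face (430,370). A gap between the halves is still visible, with edges at (678,280)/(715,297).

```bash
cat >> h.py <<'E'
def C(d,u,v,z,R,p,u0=200,v0=100,k=2.5641):
    w=onz(d,u0+u/k,v0+v/k,z,1)*1000; return (R.T@(w-p*1000))[:2].round(1)
E
python3 - <<'E'
from h import *
d=load('w3'); p,R=axes()
for n,u,v in [('looseLtop',499,281),('looseLlow',483,420),('looseRtop',678,280),('looseRlow',645,440),('setLtop',717,297),('setLlow',678,462)]: print(n,C(d,u,v,.026,R,p))
for n,u,v in [('fingback',430,365),('fingtip',375,345),('fb2',470,425)]: print(n,C(d,u,v,.02,R,p))
E
```

```text
looseLtop [28.4 58.2]
looseLlow [ 2.1 59.9]
looseRtop [27.6 98.2]
looseRlow [-6.5 99.9]
setLtop [ 23.7 110. ]
setLlow [-13.5 111.8]
fingback [10.7 50.2]
fingtip [15.  39.3]
fb2 [-2.4 60.6]
```

>>> {"op": "apply_moves", "data": {"targets": [[1,-3,0,0,-3],[1,-3,2,0,-3],[1,-4,4,0,-3],[1,-5,6,0,-3],[1,-6,8.5,0,-3],[1,-7,11,0,-3],[1,-7,11,0,-3]]}}

```text
t: 5.18
eef_pos: [0.6128, 0.0086, -0.0077]
tcp_rot: [0.205, 3.135, -0.0]
wrist_force: [-0.4, -0.2, -0.4]
grip_width: 0.999
```

Run:
```python
from h import *
d=snap('wrist','w4'); print(axes(),arm.state()['t'],arm.state()['wrist_force']); show(d,'w4b',200,512,100,334,2.5641)
```

```text
(array([ 0.61274236,  0.00867136, -0.0077305 ]), array([[-9.91503680e-01,  1.30078611e-01,  8.25330632e-05],
       [ 1.30078614e-01,  9.91503683e-01,  3.83144858e-05],
       [-7.68479411e-05,  4.87247402e-05, -9.99999996e-01]])) 5.225 [ 0.63743133  0.05336397 -0.7665467 ]
```

View pics/w4b.png

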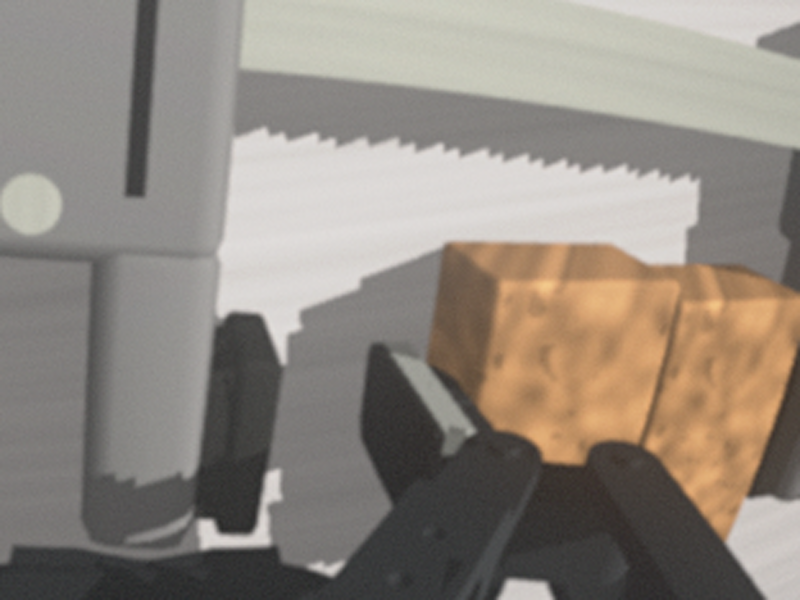

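The halves are almost butted: only a thin dark line remains at (660,370), and the loose half moved with the finger. I'll compute the offset and push a little further.

Run:
```python
from h import *
d=load('w4'); p,R=axes()
for n,u,v in [('looseLtop',498,281),('looseRtop',677,281),('looseRlow',643,440),('setLtop',684,303),('setLlow',652,440),('setRtop',800,300)]: print(n,C(d,u,v,.026,R,p))
g=cv2.cvtColor(d['img'],cv2.COLOR_RGB2GRAY)
for v in (225,240,255): print(g[v,450:474])
```

```text
looseLtop [28.5 57.9]
looseRtop [27.4 97.8]
looseRlow [-6.5 99.2]
setLtop [ 22.9 100.9]
setLlow [ -6.8 101.8]
setRtop [ 21.8 137.5]
[167 169 167 161 155 146 141 135 131 132 131 128 110 111 127 145 157 150
 148 148 148 147 148 149]
[171 173 175 177 175 175 176 169 130 100 106 122 134 140 141 142 146 152
 158 156 157 152 147 146]
[174 174 180 172 134 102 110 131 149 157 159 159 161 164 159 158 151 146
 140 134 131 127 127 130]
```

>>> {"op": "apply_moves", "data": {"targets": [[1,0,1.5,0,0],[1,-0.5,2.5,0,0],[1,-0.5,2.5,0,0]]}}

```text
t: 5.6
eef_pos: [0.6126, 0.0089, -0.0076]
tcp_rot: [-0.207, -3.133, 0.004]
wrist_force: [-1.7, -5.0, 2.4]
grip_width: 1.0
```

Run:
```python
from h import *
d=snap('wrist','w5'); print(axes()[0],arm.state()['t'],arm.state()['wrist_force']); show(d,'w5b',360,512,180,294,5)
g=cv2.cvtColor(d['img'],cv2.COLOR_RGB2GRAY)
for v in (225,240,255): print(g[v,450:474])
```

```text
[ 0.61262926  0.0089235  -0.00766011] 5.65 [-2.36390204 -4.21995256  2.66232338]
[168 168 162 160 152 144 142 133 129 129 132 127 112 112 131 150 153 149
 149 143 146 147 149 147]
[171 173 174 176 175 174 175 162 125  99 107 126 134 136 138 143 148 152
 157 155 156 150 146 145]
[171 176 180 172 132 100 111 133 149 157 159 161 163 162 161 156 152 144
 139 135 132 127 127 128]
```

View pics/w5b.png

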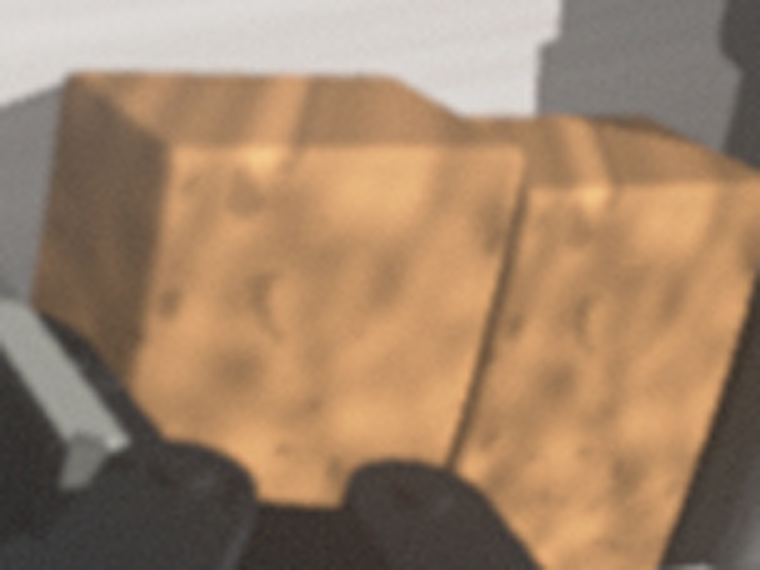

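The force reading of -4 N in y shows contact, and the seam is now a hairline. The loose half's -x end sticks out about 4.5 mm past the set half's, at (520,150) against (525,188). That's inside the 6 mm limit but too near it, so I'll nudge the end with shut fingers from the bar side.

>>> {"op": "apply_moves", "data": {"targets": [[1,0,-5,0,0],[1,0,-5,-40,0],[-1,20,30,-75,0],[-1,43,72,-75,0],[-1,43,72,-75,0],[-1,43,72,-75,0],[-1,43,72,-75,0]]}}

```text
t: 6.52
eef_pos: [0.5808, 0.0864, 0.0671]
tcp_rot: [0.208, 3.134, -0.001]
wrist_force: [-0.1, 0.5, 0.6]
grip_width: 0.0
```

Run:
```python
from h import *
d=load('w5'); R=cv2.Rodrigues(np.array([-0.207,-3.133,.004]))[0];p=np.array([.6126,.0089,-.0076])
P=lambda x,y:((p*1000+R@np.array([x,y,0]))).round(1)
for n,u,v in [('looseLtop',160,148),('looseRtop',520,150),('setLtop',530,188)]: 
    c=C(d,u,v,.026,R,p,360,180,5); print(n,c,P(*c))
d4=load('w4')
for z in(.02,.028): c=C(d4,520,107,z,R,p); print('bar',c,P(*c))
d=snap('wrist','w6');p,R=axes();print(p,R[:,0],arm.state()['t'],arm.state()['grip_width']); show(d,'w6b',0,512,0,384,1.56)
```

```text
looseLtop [28.5 56.8] [591.8  69.   -7.7]
looseRtop [27.2 97.7] [598.5 109.3  -7.8]
setLtop [ 23.3 100.2] [602.7 111.3  -7.8]
bar [56.6 61.3] [564.6  77.1  -7.7]
bar [57.4 57. ] [563.2  73.   -7.7]
[0.58072304 0.08631131 0.06710511] [-9.91172503e-01  1.32578121e-01 -3.34776016e-04] 6.575 -0.0033235563275499833
```

View pics/w6b.png

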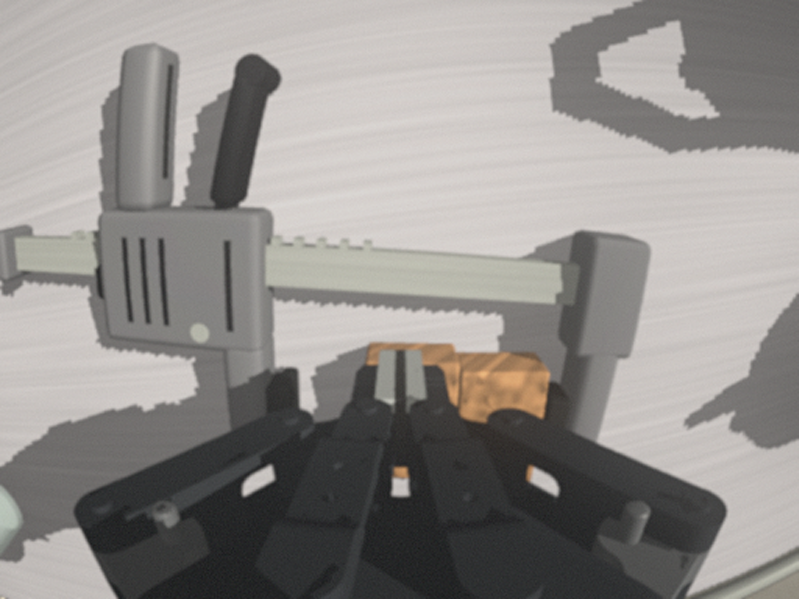

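Shut fingers hover over the slot between the bar and the cork (403,350), which is clear by about 3 mm each side. Descending, then nudging +x.

>>> {"op": "apply_moves", "data": {"targets": [[-1,0,0,35,0],[-1,0,0,60,0],[-1,0,0,60,0],[-1,-3,0,60,0],[-1,-5,0,60,0],[-1,-6.5,0,60,0],[-1,-6.5,0,60,0]]}}

```text
t: 7.45
eef_pos: [0.5872, 0.0871, 0.0079]
tcp_rot: [0.205, 3.134, 0.0]
wrist_force: [-0.0, 0.5, -0.4]
grip_width: 0.0
```

Run:
```python
from h import *
d=snap('wrist','w7');p,R=axes();print(p,R[:,0],arm.state()['t'],arm.state()['wrist_force']); show(d,'w7b',200,400,180,330,4)
```

```text
[0.587054   0.08714206 0.00771238] [-9.91498928e-01  1.30111460e-01 -9.39627242e-04] 7.5 [0.4498803  0.35564518 0.66153101]
```

View pics/w7b.png

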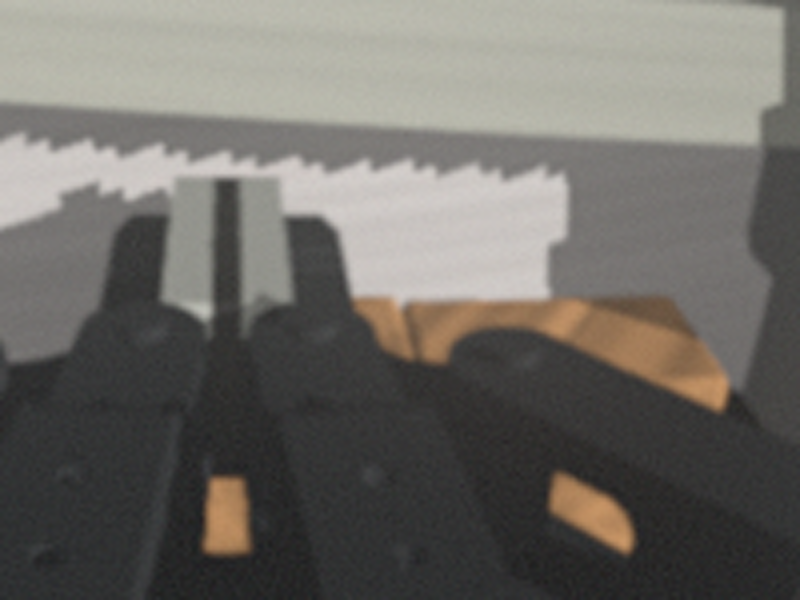

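The ends are now in line, both at v≈300, with a hairline seam at (408,320). I'll re-seat it with the open-finger push as before, in case the nudge opened the joint.

>>> {"op": "apply_moves", "data": {"targets": [[-1,3,0,0,0],[-1,3,0,-50,0],[1,-15,-35,-60,0],[1,-36,-79,-60,0],[1,-36,-79,-60,0],[1,-36,-79,-60,0],[1,-36,-79,-30,0],[1,-36,-79,15,0]]}}

```text
t: 8.5
eef_pos: [0.6133, 0.0069, -0.0072]
tcp_rot: [0.2, 3.132, 0.003]
wrist_force: [0.4, 0.2, 0.3]
grip_width: 1.001
```

>>> {"op": "apply_moves", "data": {"targets": [[1,0,0,0,0],[1,0,3,0,0],[1,0,5,0,0],[1,0,6,0,0],[1,0,7,0,0],[1,0,7,0,0],[1,0,7,0,0]]}}

```text
t: 9.38
eef_pos: [0.6125, 0.0091, -0.0073]
tcp_rot: [-0.207, -3.134, 0.003]
wrist_force: [-2.3, -5.1, 1.9]
grip_width: 1.002
```

Run:
```python
from h import *
d=snap('wrist','w8');p,R=axes();print(p,R[:,0],arm.state()['t'],arm.state()['wrist_force']); show(d,'w8b',360,512,180,294,5)
```

```text
[ 0.6124379   0.00907697 -0.00728404] [-9.91314803e-01  1.31508357e-01  7.17153971e-04] 9.425 [-1.76563637 -4.52865572  2.47224037]
```

View pics/w8b.png

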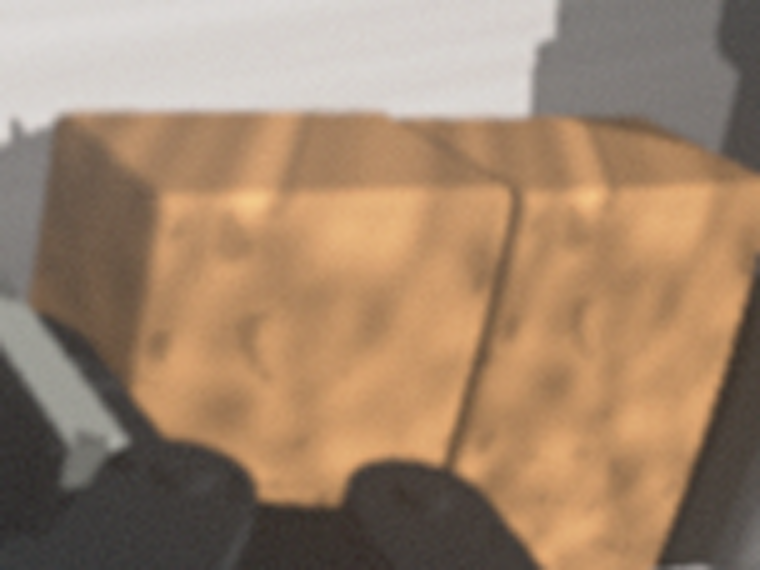

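Flush and in line: the seam is a hairline (480,330), and the end edges meet at (512,185). Next, locating the handle and trigger from w6.

Run:
```python
from h import *
d=load('w6')
W=lambda u,v,z:(onz(d,u*.64,v*.64,z,1)*1000)[:2].round(1)
for n,u,v,z in [('barlow0',30,272,.024),('barlow1',270,288,.024),('barlow2',558,303,.024),('handLbase',118,205,.028),('handRbase',165,205,.028),('handLtip',124,60,.028),('handRtip',170,60,.028),('trigLb',212,200,.026),('trigRb',246,205,.026),('trigLt',238,65,.026),('trigRt',278,75,.026),('housTL',105,212,.028),('housTR',270,212,.028),('fixTL',575,233,.028)]: print(n,W(u,v,z))
d1=load('w1')
print('w1 hand/trig check')
for n,u,v,z in [('handtip',324,155,.028),('handL',313,200,.028),('handR',339,200,.028),('trigL',384,205,.026),('trigR',398,205,.026),('trigtip',397,163,.026),('handRlow',300,0,0)]: print(n,(onz(d1,u*.64,v*.64,z,1)*1000)[:2].round(1))
```

```text
barlow0 [ 526.3 -103.8]
barlow1 [554.2  33.3]
barlow2 [577.3 155.7]
handLbase [505.5 -31.2]
handRbase [510.6  -6.3]
handLtip [441.2 -17.9]
handRtip [448.7   5.6]
trigLb [512.8  15.6]
trigRb [517.7  30.4]
trigLt [458.9  35.4]
trigRt [467.1  51.7]
housTL [507.1 -39.4]
housTR [522.2  40.7]
fixTL [546.7 163.5]
w1 hand/trig check
handtip [437.4  -6.8]
handL [467.5 -23.9]
handR [472.9  -5. ]
trigL [485.5  26.1]
trigR [488.1  36.1]
trigtip [457.7  43.4]
handRlow [300.6   2.6]
```

>>> {"op": "apply_moves", "data": {"targets": [[1,0,-9,0,0],[1,0,-9,-50,0],[1,45,-15,-75,3.5],[1,95,-24,-75,3.5],[1,135.5,-24,-75,3.5],[1,135.5,-24,-75,3.5],[1,135.5,-24,-75,3.5]]}}

```text
t: 10.3
eef_pos: [0.4774, 0.0054, 0.0678]
tcp_rot: [0.299, 3.124, 0.002]
wrist_force: [0.2, -0.0, -1.0]
grip_width: 1.0
```

Run:
```python
from h import *
d=snap('wrist','w9');p,R=axes();print(p,R[:,0],arm.state()['t'],arm.state()['wrist_force']); show(d,'w9b',0,512,0,384,1.56)
```

```text
[0.47771578 0.00515947 0.0676903 ] [-0.98174842  0.19015664 -0.00324033] 10.35 [ 0.18820241 -0.75790906  0.54255704]
```

View pics/w9b.png

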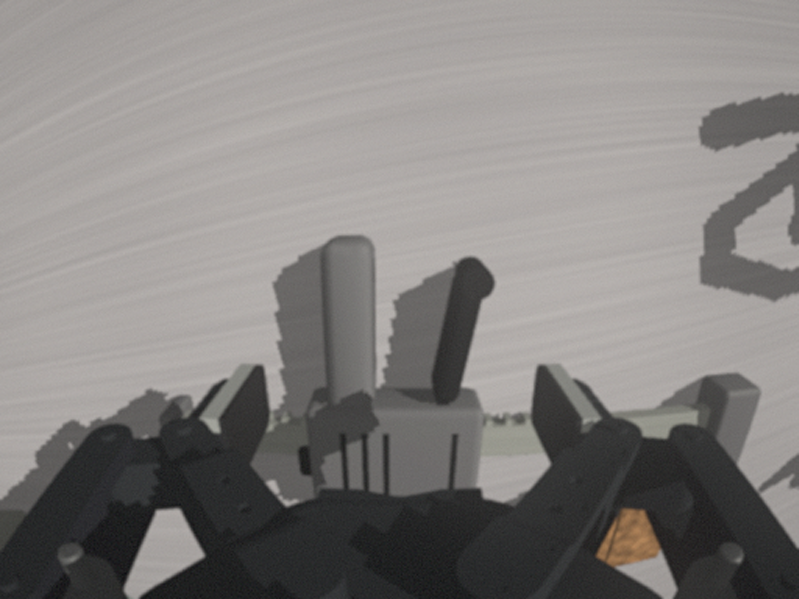

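Run:
```python
from h import *
d=load('w9');p,R=axes()
for n,u,v,z in [('hL',323,290,.028),('hR',375,290,.028),('htip',350,236,.028),('hbase',350,395,.028),('hLb',330,385,.028),('hRb',375,385,.028),('tL',450,300,.026),('tR',487,300,.026),('ttip',472,258,.026),('tbL',434,390,.026),('tbR',460,390,.026)]: print(n,T(d,u,v,z,R,p))
```

```text
hL [ 19.6 -32.2]
hR [ 19.6 -10.7]
htip [ 41.9 -20.4]
hbase [-28.8 -22.8]
hLb [-23.9 -31.5]
hRb [-23.6 -11.5]
tL [14.7 20.4]
tR [14.7 36.1]
ttip [32.6 29. ]
tbL [-27.2  14.7]
tbR [-27.4  26.4]
```

Centred: the handle spans y -32..-11 and the trigger's outer edge is at about +33 in the tool frame. Descending, then the first squeeze.

>>> {"op": "apply_moves", "data": {"targets": [[1,2,0,40,0],[1,2,0,64,0],[1,2,0,64,0],[1,2,0,64,0]]}}

```text
t: 10.85
eef_pos: [0.4749, 0.0051, 0.0038]
tcp_rot: [0.301, 3.125, 0.0]
wrist_force: [0.4, -0.5, -0.3]
grip_width: 1.0
```

>>> {"op": "apply_moves", "data": {"targets": [[0.6,0,0,0,0],[0.4,0,-1,0,0],[0.2,0,-2.5,0,0],[0,0,-4,0,0],[-0.15,0,-5,0,0],[-0.25,0,-5,0,0],[-0.25,0,-5,0,0],[-0.25,0,-5,0,0]]}}

```text
t: 11.85
eef_pos: [0.4727, -0.0053, 0.0065]
tcp_rot: [0.309, 3.123, -0.008]
wrist_force: [-5.2, -9.3, 22.3]
grip_width: 0.389
```

>>> {"op": "apply_moves", "data": {"targets": [[-0.25,0,0,-4,0],[-0.25,0,0,-4,0]]}}

```text
t: 12.1
eef_pos: [0.4728, 0.0001, 0.0077]
tcp_rot: [0.303, 3.126, -0.0]
wrist_force: [0.3, -1.4, -3.7]
grip_width: 0.386
```

Run:
```python
from h import *
d=snap('wrist','w10');p,R=axes();s=arm.state();print(p,R[:,0],s['t'],s['wrist_force'],s['grip_width'])
g=cv2.cvtColor(d['img'],cv2.COLOR_RGB2GRAY).astype(int)
# compare fixed jaw, housing with w9 via template match
from h import load
a=load('w9')['img']; print(np.abs(a.astype(int)-d['img']).mean())
```

```text
[4.72787048e-01 2.88339685e-04 7.38292873e-03] [-9.81467337e-01  1.91628920e-01 -4.71990741e-04] 12.15 [-1.01812318 -1.8373984  -2.96413325] 0.38513316439297657
20.10111321343316
```

>>> {"op": "apply_moves", "data": {"targets": [[0.2,0,1,0,0],[0.6,0,3,2,0],[1,0,5,4,0],[1,0,5,4,0],[1,0,5,4,0]]}}

```text
t: 12.78
eef_pos: [0.4734, 0.0051, 0.0034]
tcp_rot: [-0.301, -3.127, 0.0]
wrist_force: [-1.4, -0.3, 0.1]
grip_width: 0.999
```

Run:
```python
from h import *
d=snap('wrist','w11');p,R=axes();s=arm.state();print(p,R[:,0],s['t'],s['wrist_force'],s['grip_width'])
a=load('w9')['img'];b=d['img']
cv2.imwrite('pics/cmp.png',np.vstack([a[140:330,60:500],b[140:330,60:500]])[:,:,::-1].repeat(1,0))
cv2.imwrite('pics/cmp.png',cv2.resize(cv2.imread('pics/cmp.png'),None,fx=1.55,fy=1.55))
```

```text
[0.47342641 0.00504254 0.00339437] [-9.81671886e-01  1.90578777e-01  1.95347779e-04] 12.825 [-0.18902862  0.41298046  0.26016763] 1.00019977991813
```

View pics/cmp.png

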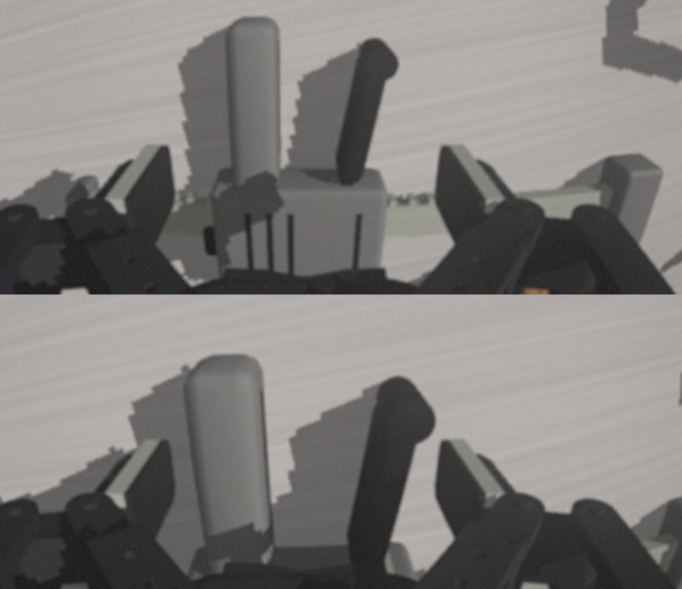

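Release view: handle at U 187–270, trigger at 350–432, both clear of the fingers; the trigger sprang out again. No views left, so from here on I measure numerically.

Run:
```python
from h import *
d=load('w11');p,R=axes()
def Q(U,V,z):
    w=onz(d,60+U/1.55,140+(V-294.5)/1.55,z,1)*1000; return (R.T@(w-p*1000))[:2].round(1),w[:2].round(1)
for n,U,V,z in [('hL',187,420,.028),('hR',265,420,.028),('hLb',205,530,.028),('hRb',272,530,.028),('tip',225,360,.028),('tL',372,440,.026),('tR',425,440,.026),('tbL',348,545,.026),('tbR',388,545,.026),('housR',388,545,.028)]: print(n,*Q(U,V,z))
# cork in top + scene view after
for n in('top','scene'):
    t=snap(n,n+'1'); m=cork(t)
    for c in cv2.findContours(m,cv2.RETR_EXTERNAL,cv2.CHAIN_APPROX_NONE)[0]:
        r=cv2.minAreaRect(c); w=onz(t,*r[0],.026)
        if cv2.contourArea(c)>30 and abs(w[0]-.63)<.06 and abs(w[1]-.1)<.1: print(n,r,w)
```

```text
hL [ 20.4 -33.6] [447.  -24.1]
hR [ 20.7 -11.3] [450.9  -2.1]
hLb [-17.3 -31.8] [484.4 -29.4]
hRb [-16.5 -10.4] [487.6  -8.3]
tip [ 37.9 -21.7] [432.  -9.]
tL [13.6 19.2] [463.7  26.4]
tR [13.3 35.1] [467.1  42. ]
tbL [-24.1  13.7] [499.7  13.9]
tbR [-24.6  26.9] [502.7  26.8]
housR [-23.1  26.5] [501.1  26.6]
top ((232.605712890625, 161.90101623535156), (25.488513946533203, 19.637741088867188), 10.007980346679688) [0.63255697 0.10440618 0.026     ]
scene ((285.270751953125, 211.26339721679688), (20.18463706970215, 31.149993896484375), 77.90524291992188) [0.63695244 0.10166933 0.026     ]
```

The handle came back to its old place: it slid forward about 10.8 mm in the squeeze, but no click caught, so the squeeze was just short. I'll squeeze further this time, since the jaw is still about 34 mm from the cork.

>>> {"op": "apply_moves", "data": {"targets": [[0.5,0,0,-1,0],[0.2,0,-2,-3,0],[-0.1,0,-4,-4,0],[-0.4,0,-5,-4,0],[-0.6,0,-5.5,-4,0],[-0.6,0,-5.5,-4,0],[-0.6,0,-5.5,-4,0]]}}

```text
t: 13.8
eef_pos: [0.4719, -0.0032, 0.0093]
tcp_rot: [0.303, 3.126, -0.004]
wrist_force: [-4.3, -4.9, 19.2]
grip_width: 0.384
```

>>> {"op": "apply_moves", "data": {"targets": [[0.2,0,2,0,0],[0.6,0,4,2,0],[1,0,5.5,4,0],[1,0,5.5,4,0],[1,0,5.5,4,0]]}}

```text
t: 14.42
eef_pos: [0.4733, 0.005, 0.0032]
tcp_rot: [-0.301, -3.127, 0.0]
wrist_force: [-0.6, -0.2, 0.5]
grip_width: 1.0
```

```bash
cat >> h.py <<'E'
def hand(d):
    """handle edges at image rows: print strong brightness profile in tool frame at x=+20 mm"""
    p,R=axes(); g=cv2.GaussianBlur(cv2.cvtColor(d['img'],cv2.COLOR_RGB2GRAY),(3,3),0)
    out=[]
    for y in np.arange(-45,48,1.5):
        X=p+R@np.array([.022,y/1000,0]); X[2]=.027
        c=d['R']@X+d['t']; r=np.hypot(c[0],c[1]); th=np.arctan2(r,c[2])
        u,v=d['cx']+d['fx']*th*c[0]/r,d['cy']+d['fy']*th*c[1]/r
        out.append(int(g[int(round(v)),int(round(u))]))
    print('y from -45 step 1.5:',out)
E
python3 - <<'E'
from h import *
hand(load('w11'))
d=snap('wrist','w12');s=arm.state();print(axes()[0],s['t'],s['grip_width']);hand(d)
E
```

```text
y from -45 step 1.5: [104, 104, 104, 104, 103, 103, 103, 93, 77, 94, 108, 112, 113, 115, 116, 118, 121, 122, 126, 129, 130, 121, 95, 174, 175, 175, 175, 176, 176, 176, 177, 177, 176, 114, 106, 105, 105, 104, 104, 103, 102, 103, 89, 53, 54, 54, 56, 59, 59, 58, 59, 60, 60, 61, 65, 175, 177, 177, 179, 178, 178, 178]
[0.4734215  0.00502942 0.00326401] 14.475 1.0025668388184696
y from -45 step 1.5: [104, 105, 104, 103, 103, 103, 103, 92, 77, 96, 108, 111, 112, 114, 116, 119, 121, 121, 127, 129, 130, 121, 105, 173, 174, 174, 175, 176, 177, 176, 177, 177, 176, 172, 146, 105, 103, 104, 103, 104, 102, 103, 95, 57, 54, 54, 55, 60, 59, 60, 59, 60, 61, 59, 96, 175, 177, 179, 177, 177, 178, 178]
```

```bash
cat >> h.py <<'E'
ex,ey=np.array([.982,-.191]),np.array([.191,.982]); O=np.array([545.4,35.])-55*ey
def prof(d,x,ys,z,off=0):
    g=cv2.cvtColor(d['img'],cv2.COLOR_RGB2GRAY); o=[]
    for y in ys:
        q=(O+x*ex+y*ey)/1000; u,v=proj(d,[q[0],q[1],z]); o.append(int(cv2.getRectSubPix(g,(1,1),(u,v))[0,0]))
    return o
E
python3 - <<'E'
from h import *
ys=np.arange(-10,190,4)
print(ys[0],ys[-1],'zero: O=',O)
for n in('scene0','scene1','top0','top1'):
    for x in(45,85): print(n,x,prof(load(n),x,ys,.028))
import h
R=cv2.Rodrigues(np.array([.303,3.126,0]))[0]
h.axes=lambda:(np.array([.4728,.0003,.0074]),R)
h.hand(load('w10'))
E
```

```text
-10 186 zero: O= [534.895 -19.01 ]
scene0 45 [31, 34, 38, 35, 36, 32, 35, 32, 33, 35, 35, 55, 71, 75, 79, 115, 131, 129, 129, 127, 129, 132, 130, 137, 80, 79, 80, 78, 80, 88, 98, 94, 81, 77, 77, 134, 138, 124, 106, 106, 119, 66, 75, 81, 78, 75, 73, 71, 42, 35]
scene0 85 [125, 124, 130, 51, 59, 59, 62, 58, 63, 69, 24, 55, 69, 75, 85, 40, 7, 23, 48, 60, 61, 62, 62, 59, 29, 86, 82, 77, 81, 95, 91, 89, 86, 81, 75, 77, 47, 35, 77, 88, 88, 87, 92, 102, 93, 77, 81, 89, 32, 14]
scene1 45 [41, 39, 34, 36, 37, 40, 36, 35, 35, 36, 32, 39, 73, 75, 80, 93, 131, 131, 127, 130, 130, 129, 132, 134, 132, 133, 139, 131, 127, 131, 129, 121, 128, 134, 124, 120, 119, 136, 132, 128, 94, 60, 77, 77, 70, 71, 70, 78, 67, 65]
scene1 85 [128, 129, 131, 122, 59, 61, 63, 63, 64, 61, 58, 29, 58, 73, 80, 91, 19, 9, 18, 49, 62, 62, 63, 64, 64, 62, 32, 86, 92, 92, 93, 96, 104, 97, 80, 83, 92, 49, 92, 95, 93, 89, 102, 104, 86, 81, 93, 91, 9, 21]
top0 45 [74, 75, 74, 74, 75, 77, 76, 76, 77, 76, 70, 57, 87, 95, 99, 118, 158, 164, 151, 140, 96, 73, 73, 71, 67, 82, 103, 102, 93, 97, 105, 108, 107, 109, 104, 93, 71, 63, 7
[... 381 characters left out ...]
 172, 172, 174, 171, 119, 78, 71, 86, 122, 118, 113, 118, 135, 140, 121, 110, 106, 94, 106, 109, 109, 115, 129, 136, 132, 116, 117, 115, 76, 48]
top1 85 [170, 168, 169, 170, 168, 118, 79, 79, 81, 82, 81, 70, 59, 85, 91, 98, 92, 59, 41, 76, 108, 80, 80, 80, 80, 83, 75, 77, 104, 117, 118, 122, 132, 130, 118, 111, 111, 97, 87, 112, 115, 119, 132, 135, 125, 114, 109, 114, 100, 60]
y from -45 step 1.5: [183, 183, 183, 182, 174, 135, 109, 108, 107, 107, 107, 107, 107, 107, 106, 107, 106, 106, 106, 73, 79, 97, 109, 113, 116, 117, 119, 120, 122, 123, 127, 131, 82, 57, 56, 57, 59, 60, 61, 61, 141, 177, 177, 176, 176, 176, 178, 178, 178, 179, 180, 180, 181, 181, 182, 181, 183, 183, 184, 184, 185, 185]
```

```bash
cat >> h.py <<'E'
def gap(d,tag):
    ys=np.arange(0,200,1.)
    for x in(60,72,84):
        pr=np.array(prof(d,x,ys,.026)); m=cork(d); ck=[]
        for y in ys:
            q=(O+x*ex+y*ey)/1000; u,v=proj(d,[q[0],q[1],.026]); ck.append(m[int(round(v)),int(round(u))]>0)
        ck=np.where(ck)[0]; i=30+np.argmin(pr[30:80]); print(tag,x,'cork',ck.min() if len(ck) else None,ck.max() if len(ck) else None,'padmin',i,pr[i],'around',pr[max(0,i-30):i+20:2].tolist())
E
python3 - <<'E'
from h import *
snap('scene','scene2'); snap('top','top2')
for n in('scene0','scene1','scene2','top0','top1','top2'): gap(load(n),n)
E
```

```text
scene0 60 cork 90 180 padmin 30 27 around [60, 59, 58, 60, 62, 63, 59, 60, 62, 63, 59, 60, 61, 63, 39, 27, 33, 51, 64, 70, 74, 76, 78, 82, 93]
scene0 72 cork 90 182 padmin 54 8 around [61, 63, 44, 28, 27, 53, 65, 69, 70, 75, 80, 86, 94, 47, 11, 8, 14, 19, 26, 42, 55, 60, 59, 61, 62]
scene0 84 cork 89 182 padmin 54 6 around [64, 69, 40, 23, 33, 53, 63, 68, 70, 75, 79, 84, 87, 46, 12, 6, 19, 24, 24, 44, 57, 60, 57, 61, 62]
scene1 60 cork 98 180 padmin 62 5 around [32, 33, 48, 63, 71, 74, 77, 80, 80, 88, 75, 53, 29, 14, 10, 5, 47, 102, 134, 131, 129, 127, 128, 128, 129]
scene1 72 cork 98 179 padmin 57 8 around [62, 66, 32, 24, 31, 46, 64, 74, 74, 77, 81, 87, 96, 53, 16, 8, 13, 15, 29, 79, 94, 113, 121, 72, 57]
scene1 84 cork 98 179 padmin 57 4 around [61, 63, 53, 37, 29, 49, 62, 69, 75, 77, 83, 88, 93, 52, 14, 4, 12, 16, 21, 34, 58, 66, 60, 60, 62]
scene2 60 cork 90 174 padmin 60 3 around [61, 47, 28, 34, 50, 70, 73, 78, 81, 80, 84, 88, 93, 82, 56, 3, 7, 9, 53, 140, 134, 131, 129, 128, 129]
scene2 72 cork 92 174 padmin 59 7 around [60, 49, 38, 32, 39, 57, 70, 74, 75, 78, 83, 89, 82, 52,
[... 775 characters left out ...]
 padmin 60 15 around [82, 78, 70, 57, 64, 75, 86, 93, 96, 101, 105, 102, 87, 49, 27, 15, 19, 27, 44, 61, 79, 81, 81, 80, 79]
top1 84 cork 99 183 padmin 62 21 around [78, 70, 63, 58, 69, 88, 91, 93, 96, 100, 103, 95, 80, 45, 26, 21, 46, 75, 103, 111, 89, 81, 80, 79, 79]
top2 60 cork 90 175 padmin 61 17 around [82, 77, 68, 54, 62, 76, 88, 95, 99, 103, 107, 103, 88, 52, 29, 17, 20, 27, 42, 59, 78, 80, 79, 80, 80]
top2 72 cork 93 177 padmin 63 18 around [83, 77, 69, 60, 70, 89, 94, 98, 101, 102, 103, 92, 75, 41, 21, 18, 26, 39, 59, 74, 80, 81, 80, 80, 81]
top2 84 cork 92 176 padmin 62 23 around [80, 77, 71, 60, 62, 72, 82, 90, 94, 99, 104, 103, 96, 59, 34, 23, 25, 28, 44, 60, 77, 82, 82, 81, 81]
```

>>> {"op": "apply_moves", "data": {"targets": [[1,0,0,-60,0],[1,-25,10,-115,0],[1,-55,20,-160,0],[1,-55,20,-190,0],[1,-55,20,-190,0],[1,-55,20,-190,0]]}}

```text
t: 15.32
eef_pos: [0.5302, 0.0144, 0.1924]
tcp_rot: [-0.301, -3.125, 0.0]
wrist_force: [0.3, -0.6, 0.2]
grip_width: 1.003
```

```bash
cat >> h.py <<'E'
def wproj(d,X):
    c=d['R']@np.array(X)+d['t']; r=np.hypot(c[0],c[1]); th=np.arctan2(r,c[2]); return d['cx']+d['fx']*th*c[0]/r,d['cy']+d['fy']*th*c[1]/r
def wline(d,x,y0,y1,z,st=1.5):
    o=[]
    hsv=cv2.cvtColor(d['img'],cv2.COLOR_RGB2HSV)
    for y in np.arange(y0,y1,st):
        q=(O+x*ex+y*ey)/1000; u,v=wproj(d,[q[0],q[1],z]); u,v=int(round(u)),int(round(v))
        if not(0<=u<512 and 0<=v<384): o.append('..');continue
        h_,s_,V=hsv[v,u]; o.append(('c' if s_>70 and h_<25 else '')+str(V))
    print('x',x,'from',y0,'step',st,' '.join(o))
E
python3 - <<'E'
from h import *
d=snap('wrist','w13');p,R=axes();print(p,R[:,0],arm.state()['t'])
for n in('w1','w13'):
    e=load(n); print(n)
    for x in(70,): wline(e,x,15,185,.026)
    wline(e,0,-95,180,.022,4)
    for x in(-50,-80): wline(e,x,-30,60,.027)
    hsv=cv2.cvtColor(e['img'],cv2.COLOR_RGB2HSV); m=cv2.inRange(hsv,(3,75,60),(25,255,255)); 
    for c in cv2.findContours(m,cv2.RETR_EXTERNAL,cv2.CHAIN_APPROX_NONE)[0]:
        if cv2.contourArea(c)>400:
            P=np.array([onz(e,u,v,.026,1)[:2]for u,v in c[:,0]])*1000
            r=cv2.minAreaRect(np.c_[(P-O)@ex,(P-O)@ey].astype(np.float32)); print(r)
E
```

```text
[0.52998169 0.01433418 0.19198822] [-0.98164425  0.19069359  0.00324423] 15.375
w1
x 70 from 15 step 1.5 105 103 105 107 105 106 105 105 103 107 103 84 84 95 103 109 112 115 112 116 117 119 128 123 104 76 63 61 62 61 63 69 77 100 103 105 101 103 103 100 101 102 104 102 102 104 105 100 90 c93 c150 c155 c146 c139 c137 c142 c151 c158 c160 c162 c166 c169 c171 c168 c167 c167 c159 c147 c135 c141 c152 c160 c166 c166 c161 c155 c150 123 107 101 100 90 c85 c90 c121 c156 c174 c166 c160 c148 c148 c149 c165 c175 c182 c181 c173 c161 c161 c156 c156 c168 c170 c176 c172 c174 c173 c171 c168 c173 c181 c166 c114 60
x 0 from -95 step 4 155 154 155 154 155 157 155 154 157 156 153 153 153 153 120 91 93 116 113 112 79 115 85 105 112 67 115 115 114 114 113 115 120 73 115 119 129 151 155 157 157 156 154 155 157 154 157 157 157 156 156 156 156 155 156 156 155 154 156 154 154 152 155 153 154 153 154 153 153
x -50 from -30 step 1.5 104 105 106 104 103 104 96 85 81 104 109 111 114 118 118 122 121 124 126 130 125 106 132 160 175 177 166 136 104 103 107 105 106 106 106 106 107 108 109 107 96 76 58 61 59 61 62 65 81
[... 1179 characters left out ...]
59 157 160 160 160 161 160 159 161 159 158 155 157 156 155 160 158 158 154 157 156 155 112 98 83
x -50 from -30 step 1.5 107 106 106 105 107 101 92 85 93 109 110 111 116 118 120 121 125 126 131 130 114 140 169 177 177 174 124 106 105 106 107 106 104 106 106 107 108 107 110 100 79 59 59 59 65 63 62 80 162 176 178 178 182 180 179 182 177 181 178 179
x -80 from -30 step 1.5 108 106 111 107 106 97 86 95 113 115 120 124 123 126 126 130 133 131 135 123 123 158 180 180 180 179 179 178 178 178 176 179 178 175 163 135 124 114 113 105 109 108 96 75 64 71 71 73 69 71 69 91 122 172 178 175 175 179 176 177
((69.47584533691406, 132.01779174804688), (71.0204849243164, 87.70344543457031), 2.541501760482788)
```

>>> {"op": "apply_moves", "data": {"targets": [[1,25,-10,60,-2.5],[1,48,-20,120,-2.5],[1,48,-20,165,-2.5],[1,48,-20,188,-2.5],[1,48,-20,188,-2.5],[1,48,-20,188,-2.5]]}}

```text
t: 16.12
eef_pos: [0.4806, 0.0037, 0.0056]
tcp_rot: [0.233, 3.133, -0.0]
wrist_force: [0.3, -0.3, 0.3]
grip_width: 1.003
```

>>> {"op": "apply_moves", "data": {"targets": [[0.5,0,0,-1,0],[0.3,0,-1,-3,0],[0.1,0,-3,-4.5,0],[-0.1,0,-4,-6,0],[-0.3,0,-5,-7,0],[-0.6,0,-5,-7,0],[-0.6,0,-5,-7,0],[-0.6,0,-5,-7,0]]}}

```text
t: 17.12
eef_pos: [0.4802, -0.0006, 0.0129]
tcp_rot: [0.231, 3.132, 0.001]
wrist_force: [-0.8, -0.8, 6.0]
grip_width: 0.391
```

Run:
```python
from h import *
d=snap('wrist','w14');p,R=axes();s=arm.state();print(p,R[:,0],s['t'],s['wrist_force'],s['grip_width']);hand(d)
for n in('scene','top'): gap(snap(n,n+'3'),n)
```

```text
[ 0.48017292 -0.00061182  0.0128873 ] [-9.89164477e-01  1.46808512e-01 -9.48175655e-04] 17.175 [-1.13040284 -0.43205649  7.46321006] 0.3857997437678021
y from -45 step 1.5: [183, 183, 184, 184, 184, 145, 109, 110, 109, 109, 109, 109, 108, 107, 108, 107, 106, 106, 105, 75, 78, 93, 107, 115, 116, 118, 119, 121, 123, 125, 128, 134, 84, 56, 57, 58, 58, 58, 60, 90, 183, 184, 186, 186, 188, 188, 188, 187, 186, 186, 185, 184, 184, 184, 184, 185, 184, 185, 185, 186, 185, 185]
scene 60 cork 90 171 padmin 71 1 around [59, 44, 26, 32, 51, 69, 72, 75, 78, 81, 85, 86, 86, 72, 51, 1, 5, 8, 35, 134, 146, 105, 20, 28, 52]
scene 72 cork 90 171 padmin 71 3 around [61, 52, 37, 34, 42, 64, 69, 75, 81, 82, 87, 91, 85, 37, 11, 3, 8, 15, 33, 68, 66, 54, 37, 34, 57]
scene 84 cork 89 170 padmin 68 11 around [62, 63, 58, 44, 28, 32, 46, 62, 71, 77, 79, 81, 86, 91, 68, 11, 12, 16, 19, 12, 38, 65, 72, 50, 37]
top 60 cork 90 175 padmin 72 17 around [82, 81, 71, 62, 63, 73, 92, 96, 98, 102, 104, 104, 91, 71, 38, 17, 17, 25, 37, 55, 71, 77, 77, 73, 85]
top 72 cork 89 174 padmin 74 11 around [79, 74, 66, 57, 71, 83, 92, 97, 100, 105, 108, 106, 79, 33, 18, 11, 23, 36, 51, 66, 79, 76, 73, 72, 86]
top 84 cork 88 175 padmin 73 20 around [79, 77, 69, 60, 62, 69, 83, 90, 95, 98, 100, 101, 89, 66, 41, 20, 21, 27, 41, 60, 80, 77, 74, 73, 86]
```

Stroke 3 was clean: the pad moved on about 11 mm while the cork stayed. The earlier slide-back came from the spring pushing the clamp while I opened. This time the handle-side finger stays on the handle as I release.

>>> {"op": "apply_moves", "data": {"targets": [[-0.1,0,3,-0.5,0],[0.1,0,7,1,0],[0.3,0,11,3,0],[0.5,0,15,5,0],[0.7,0,16,6,0],[1,0,16,7,0],[1,0,16,7,0],[1,0,16,7,0]]}}

```text
t: 18.27
eef_pos: [0.482, 0.015, 0.0053]
tcp_rot: [-0.232, -3.133, -0.0]
wrist_force: [-0.0, -0.4, -0.3]
grip_width: 1.0
```

Run:
```python
from h import *
d=snap('wrist','w15');p,R=axes();s=arm.state();print(p,R[:,0],s['t'],s['wrist_force'],s['grip_width']);hand(d)
for n in('scene','top'): gap(snap(n,n+'4'),n)
```

```text
[0.4820417  0.01482925 0.00529072] [-9.89094162e-01  1.47284486e-01  1.34062213e-04] 18.325 [-1.03982682 -0.31828693 -0.04860009] 0.9992373479612807
y from -45 step 1.5: [107, 106, 105, 105, 105, 105, 104, 103, 78, 84, 103, 112, 114, 116, 118, 119, 122, 123, 127, 131, 134, 129, 103, 167, 179, 179, 179, 167, 109, 108, 108, 108, 108, 109, 110, 109, 109, 109, 108, 106, 107, 107, 79, 52, 52, 51, 53, 56, 58, 58, 59, 59, 61, 61, 59, 121, 180, 180, 181, 181, 182, 181]
scene 60 cork 87 171 padmin 73 8 around [36, 26, 38, 57, 72, 75, 76, 77, 80, 87, 84, 62, 36, 20, 10, 8, 37, 88, 139, 125, 84, 23, 40, 63, 80]
scene 72 cork 90 171 padmin 71 4 around [57, 35, 32, 38, 51, 70, 74, 77, 81, 84, 88, 82, 36, 21, 12, 4, 16, 27, 43, 69, 64, 50, 36, 35, 55]
scene 84 cork 89 170 padmin 68 16 around [66, 65, 53, 37, 27, 42, 59, 71, 71, 75, 79, 85, 90, 67, 37, 16, 20, 22, 24, 30, 57, 70, 64, 45, 32]
top 60 cork 87 175 padmin 71 13 around [82, 77, 70, 58, 62, 73, 88, 98, 99, 102, 108, 106, 96, 59, 31, 13, 17, 26, 40, 57, 77, 79, 75, 74, 80]
top 72 cork 89 174 padmin 73 17 around [79, 71, 63, 58, 66, 85, 92, 96, 100, 103, 105, 96, 81, 46, 22, 17, 23, 35, 54, 72, 78, 77, 72, 71, 76]
top 84 cork 88 173 padmin 73 18 around [79, 73, 62, 52, 65, 77, 87, 93, 97, 102, 104, 101, 80, 46, 30, 18, 24, 34, 50, 67, 81, 77, 74, 73, 90]
```

>>> {"op": "apply_moves", "data": {"targets": [[0.5,0,0,-1,0],[0.35,0,-1,-3,0],[0.2,0,-2,-4,0],[0.05,0,-3,-5,0],[-0.05,0,-4,-6,0],[-0.15,0,-4.5,-7,0],[-0.15,0,-4.5,-7,0]]}}

```text
t: 19.3
eef_pos: [0.4811, 0.0106, 0.0119]
tcp_rot: [-0.232, -3.132, -0.0]
wrist_force: [-0.6, -0.2, -5.1]
grip_width: 0.429
```

Run:
```python
from h import *
d=snap('wrist','w16');p,R=axes();s=arm.state();print(p,s['t'],s['wrist_force'],s['grip_width']);hand(d)
for n in('scene','top'): gap(snap(n,n+'5'),n)
```

```text
[0.48111246 0.01066228 0.01191653] 19.35 [-0.09244332 -0.19743654 -3.3619998 ] 0.4275376388385746
y from -45 step 1.5: [186, 186, 186, 187, 145, 110, 111, 110, 110, 110, 109, 107, 108, 107, 107, 106, 106, 106, 96, 73, 89, 104, 113, 115, 118, 119, 120, 123, 125, 127, 131, 133, 73, 56, 56, 57, 58, 58, 60, 61, 129, 187, 187, 188, 187, 187, 186, 185, 185, 185, 185, 184, 186, 185, 186, 187, 187, 186, 186, 186, 186, 187]
scene 60 cork 90 171 padmin 54 25 around [61, 65, 63, 63, 64, 65, 64, 63, 64, 66, 65, 64, 67, 66, 52, 25, 32, 46, 63, 73, 78, 80, 80, 82, 90]
scene 72 cork 90 171 padmin 79 5 around [64, 65, 40, 27, 30, 47, 63, 73, 77, 79, 83, 89, 99, 57, 11, 5, 16, 21, 16, 22, 55, 86, 77, 77, 76]
scene 84 cork 89 170 padmin 77 11 around [64, 64, 66, 45, 29, 31, 47, 61, 71, 73, 76, 81, 88, 97, 54, 11, 11, 17, 23, 25, 27, 60, 91, 89, 88]
top 60 cork 87 175 padmin 79 29 around [82, 83, 78, 71, 58, 60, 71, 86, 97, 99, 101, 105, 103, 95, 57, 29, 15, 16, 24, 39, 60, 89, 107, 116, 111]
top 72 cork 89 174 padmin 79 51 around [82, 81, 78, 69, 61, 58, 65, 84, 91, 95, 98, 102, 106, 101, 89, 51, 22, 17, 20, 27, 48, 72, 97, 109, 107]
top 84 cork 88 175 padmin 79 48 around [79, 80, 79, 74, 64, 52, 65, 79, 87, 93, 96, 101, 106, 105, 87, 48, 27, 13, 21, 32, 52, 79, 111, 117, 121]
```

The pad is within about 1 mm of the cork. I'll complete this click, then release following the handle.

>>> {"op": "apply_moves", "data": {"targets": [[-0.2,0,-0.5,0,0],[-0.25,0,-0.5,0,0],[-0.3,0,-0.5,0,0],[-0.3,0,-0.5,0,0]]}}

```text
t: 19.95
eef_pos: [0.4814, 0.01, 0.0123]
tcp_rot: [-0.231, -3.133, -0.0]
wrist_force: [-1.6, 0.9, -3.1]
grip_width: 0.388
```

>>> {"op": "apply_moves", "data": {"targets": [[-0.1,0,3,-0.5,0],[0.1,0,7,1,0],[0.3,0,11,3,0],[0.5,0,15,5,0],[0.7,0,16,6,0],[0.8,0,16,7,0],[0.8,0,16,7,0]]}}

```text
t: 20.82
eef_pos: [0.4837, 0.0257, 0.0055]
tcp_rot: [0.232, 3.133, 0.0]
wrist_force: [0.2, 0.3, -0.6]
grip_width: 0.901
```

Run:
```python
from h import *
d=snap('wrist','w17');p,R=axes();s=arm.state();print(p,s['t'],s['wrist_force'],s['grip_width']);hand(d)
for n in('scene','top'): gap(snap(n,n+'6'),n)
```

```text
[0.48372055 0.02562655 0.00545812] 20.875 [-0.3548689   0.40461437  0.05585814] 0.8966800161531286
y from -45 step 1.5: [107, 107, 107, 106, 105, 105, 105, 105, 104, 76, 87, 102, 113, 115, 118, 119, 122, 124, 125, 128, 132, 136, 129, 108, 181, 184, 185, 186, 183, 125, 112, 110, 111, 110, 109, 109, 108, 108, 107, 107, 107, 108, 108, 86, 51, 52, 53, 55, 58, 58, 58, 59, 60, 60, 60, 61, 131, 185, 185, 184, 183, 183]
scene 60 cork 90 174 padmin 57 31 around [65, 65, 61, 62, 64, 61, 61, 64, 66, 67, 64, 63, 67, 50, 35, 31, 41, 59, 74, 74, 77, 80, 82, 86, 79]
scene 72 cork 92 174 padmin 79 18 around [59, 64, 51, 39, 31, 35, 53, 70, 72, 75, 79, 81, 91, 76, 44, 18, 11, 12, 23, 20, 29, 53, 80, 84, 82]
scene 84 cork 92 173 padmin 79 21 around [64, 65, 57, 41, 23, 32, 48, 63, 69, 72, 78, 84, 88, 92, 72, 21, 14, 17, 25, 26, 25, 43, 86, 88, 88]
top 60 cork 90 175 padmin 61 56 around [124, 93, 80, 80, 81, 82, 82, 82, 81, 81, 82, 82, 80, 73, 65, 56, 74, 91, 96, 99, 101, 105, 109, 104, 80]
top 72 cork 89 177 padmin 60 50 around [150, 104, 82, 79, 79, 80, 81, 82, 81, 81, 81, 82, 80, 76, 65, 50, 62, 75, 88, 95, 97, 102, 106, 104, 86]
top 84 cork 92 176 padmin 62 57 around [86, 79, 77, 79, 81, 81, 80, 80, 81, 81, 81, 80, 77, 67, 60, 57, 70, 87, 92, 97, 99, 102, 104, 93, 74]
```

>>> {"op": "apply_moves", "data": {"targets": [[0.6,0,0,0,0],[0.5,0,0,-1,0],[0.4,0,-1,-2,0],[0.35,0,-1.5,-2.5,0],[0.3,0,-2,-3,0],[0.3,0,-2,-3,0]]}}

```text
t: 21.72
eef_pos: [0.4825, 0.0235, 0.008]
tcp_rot: [-0.233, -3.131, 0.0]
wrist_force: [-2.4, -2.0, -1.2]
grip_width: 0.649
```

Run:
```python
from h import *
d=snap('wrist','w18');p,R=axes();s=arm.state();print(p,s['t'],s['wrist_force'],s['grip_width']);hand(d)
for n in('scene','top'): gap(snap(n,n+'7'),n)
```

```text
[0.48252145 0.02346424 0.00799303] 21.775 [-1.96274644 -1.30675709 -1.26106702] 0.6515328772259419
y from -45 step 1.5: [111, 110, 110, 110, 109, 109, 109, 108, 108, 108, 108, 107, 95, 82, 95, 108, 117, 118, 120, 122, 124, 126, 127, 131, 135, 137, 113, 103, 109, 108, 109, 109, 111, 110, 110, 110, 110, 110, 110, 93, 53, 52, 54, 58, 59, 58, 59, 61, 61, 61, 74, 182, 186, 186, 186, 186, 187, 188, 188, 189, 188, 188]
scene 60 cork 92 174 padmin 57 28 around [63, 64, 61, 62, 63, 63, 64, 63, 63, 64, 62, 62, 65, 65, 50, 28, 28, 42, 61, 72, 74, 77, 80, 82, 90]
scene 72 cork 92 174 padmin 79 19 around [63, 62, 66, 55, 28, 30, 40, 56, 72, 73, 77, 82, 82, 90, 81, 19, 10, 14, 24, 26, 23, 36, 84, 85, 82]
scene 84 cork 92 173 padmin 79 25 around [60, 63, 64, 53, 30, 28, 38, 54, 72, 74, 76, 80, 84, 91, 81, 25, 10, 12, 26, 24, 23, 39, 87, 90, 89]
top 60 cork 90 178 padmin 61 52 around [155, 107, 83, 80, 81, 82, 81, 81, 83, 83, 82, 82, 80, 75, 65, 52, 65, 79, 91, 97, 99, 104, 107, 103, 82]
top 72 cork 93 177 padmin 63 60 around [81, 79, 77, 79, 81, 81, 82, 82, 81, 81, 83, 81, 78, 69, 63, 60, 74, 92, 94, 97, 102, 103, 103, 88, 67]
top 84 cork 92 176 padmin 62 56 around [153, 110, 82, 78, 78, 80, 80, 80, 80, 81, 81, 81, 80, 75, 67, 56, 65, 80, 87, 93, 96, 101, 106, 105, 94]
```

>>> {"op": "apply_moves", "data": {"targets": [[0.25,0,-0.5,-0.5,0],[0.2,0,-0.5,-1,0],[0.2,0,-0.5,-1,0],[0.2,0,-0.5,-1,0]]}}

```text
t: 22.38
eef_pos: [0.4833, 0.0236, 0.0092]
tcp_rot: [-0.231, -3.133, -0.001]
wrist_force: [-2.6, -0.8, -3.5]
grip_width: 0.602
```

Run:
```python
from h import *
d=snap('wrist','w19');p,R=axes();s=arm.state();print(p,s['t'],s['wrist_force'],s['grip_width']);hand(d)
gap(snap('scene','scene8'),'s'); t=snap('top','top8'); gap(t,'t')
for n in('top0','top8'):
    e=load(n); m=cork(e)
    for c in cv2.findContours(m,cv2.RETR_EXTERNAL,cv2.CHAIN_APPROX_NONE)[0]:
        r=cv2.minAreaRect(c); w=onz(e,*r[0],.026)
        if cv2.contourArea(c)>30 and abs(w[0]-.63)<.06 and abs(w[1]-.1)<.1: print(n,r,w)
print([arm.state()['grip_width'],arm.state()['t']])
```

```text
[0.4833654  0.02357219 0.0092174 ] 22.425 [-2.71394257 -0.26638582 -3.58759335] 0.602410679426487
y from -45 step 1.5: [155, 110, 110, 110, 109, 109, 109, 108, 107, 107, 107, 106, 107, 104, 77, 89, 103, 115, 118, 119, 121, 123, 125, 126, 128, 133, 136, 131, 103, 110, 110, 110, 110, 110, 110, 110, 109, 109, 68, 50, 53, 58, 58, 58, 59, 60, 62, 60, 62, 153, 187, 186, 186, 186, 186, 188, 188, 188, 189, 189, 189, 188]
s 60 cork 92 174 padmin 60 29 around [64, 62, 66, 66, 65, 62, 63, 64, 66, 65, 64, 64, 67, 52, 38, 29, 36, 56, 72, 74, 78, 80, 79, 84, 105]
s 72 cork 92 174 padmin 60 25 around [64, 62, 63, 63, 62, 61, 62, 63, 63, 57, 59, 61, 63, 55, 38, 25, 33, 55, 70, 72, 77, 79, 80, 88, 71]
s 84 cork 92 173 padmin 60 30 around [62, 51, 59, 62, 61, 62, 62, 63, 63, 62, 61, 61, 62, 53, 41, 30, 33, 50, 65, 71, 73, 76, 82, 86, 87]
t 60 cork 90 178 padmin 64 59 around [119, 92, 78, 79, 81, 84, 83, 83, 82, 82, 82, 81, 79, 69, 62, 59, 73, 93, 98, 101, 101, 102, 104, 90, 70]
t 72 cork 93 177 padmin 63 56 around [159, 114, 82, 80, 79, 80, 81, 82, 81, 81, 83, 83, 82, 76, 68, 56, 63, 77, 87, 95, 99, 103, 107, 104, 90]
t 84 cork 92 176 padmin 63 62 around [133, 88, 79, 75, 79, 80, 79, 79, 80, 79, 79, 80, 79, 78, 69, 62, 63, 73, 88, 93, 95, 99, 101, 100, 80]
top0 ((240.90798950195312, 165.25601196289062), (12.790310859680176, 19.49851417541504), 10.30484676361084) [0.62124799 0.07659089 0.026     ]
top0 ((225.8705596923828, 161.08236694335938), (13.015828132629395, 19.52374267578125), 12.528807640075684) [0.63525276 0.12692719 0.026     ]
top8 ((234.29598999023438, 161.3719940185547), (25.58062171936035, 19.58795738220215), 10.30484676361084) [0.63438596 0.09878432 0.026     ]
[0.599349672099193, 22.525]
```

Run:
```python
from h import *
for n,a in(('scene0',46),('scene3',60),('scene4',60),('scene5',68),('scene6',68),('scene7',68),('scene8',68),('top0',46),('top4',60),('top5',68),('top6',68),('top7',68),('top8',68)):
    d=load(n); ys=np.arange(a,a+34,1.)
    print(n,a,np.mean([prof(d,x,ys,.026) for x in range(66,87,2)],0).astype(int).tolist())
```

```text
scene0 46 [84, 86, 81, 65, 42, 23, 14, 11, 10, 11, 15, 18, 18, 18, 21, 30, 46, 62, 70, 67, 62, 59, 58, 58, 59, 59, 59, 59, 60, 60, 60, 59, 59, 60]
scene3 60 [81, 84, 87, 92, 90, 76, 50, 27, 14, 12, 10, 9, 11, 15, 17, 18, 20, 28, 42, 56, 64, 65, 61, 54, 45, 38, 35, 36, 45, 61, 77, 86, 87, 84]
scene4 60 [85, 88, 92, 89, 74, 49, 27, 15, 11, 10, 11, 14, 18, 20, 20, 22, 31, 44, 58, 66, 67, 63, 58, 50, 43, 37, 34, 38, 51, 69, 83, 88, 87, 84]
scene5 68 [79, 81, 84, 87, 90, 89, 77, 55, 33, 20, 14, 11, 10, 13, 17, 20, 20, 20, 22, 27, 40, 59, 78, 88, 88, 85, 82, 80, 80, 79, 80, 82, 84, 86]
scene6 68 [76, 78, 80, 82, 84, 88, 92, 90, 73, 47, 26, 16, 14, 12, 11, 14, 18, 21, 21, 21, 22, 26, 40, 63, 82, 89, 87, 86, 84, 82, 80, 80, 80, 82]
scene7 68 [74, 76, 78, 80, 82, 84, 86, 90, 90, 80, 56, 32, 17, 12, 10, 12, 16, 21, 23, 22, 21, 22, 29, 45, 66, 82, 89, 89, 85, 83, 82, 81, 80, 80]
scene8 68 [72, 73, 75, 77, 79, 80, 83, 86, 89, 91, 85, 69, 44, 22, 10, 7, 10, 16, 19, 20, 20, 22, 27, 40, 60, 79, 89, 88, 84, 82, 80, 79, 79, 79]
top0 46 [96, 97, 97, 96, 90, 80, 66, 49, 35, 25, 19, 18, 18, 20, 24, 29, 
[... 154 characters left out ...]
 35, 43, 51, 61, 69, 75, 79, 79, 77, 75, 74, 73, 74, 78, 86, 96, 105]
top5 68 [96, 97, 100, 102, 104, 105, 104, 101, 95, 81, 62, 45, 32, 23, 18, 15, 18, 21, 25, 32, 41, 52, 64, 78, 92, 103, 108, 110, 110, 109, 108, 108, 108, 110]
top6 68 [93, 96, 97, 99, 101, 103, 104, 105, 104, 100, 92, 80, 63, 46, 32, 23, 19, 17, 18, 22, 26, 32, 41, 53, 66, 79, 93, 103, 109, 110, 109, 109, 109, 108]
top7 68 [90, 92, 94, 96, 98, 100, 102, 104, 104, 103, 100, 94, 81, 64, 46, 32, 24, 20, 18, 19, 22, 25, 31, 41, 53, 66, 80, 93, 104, 110, 110, 110, 109, 108]
top8 68 [83, 88, 92, 94, 95, 97, 99, 101, 103, 103, 102, 100, 94, 82, 66, 49, 35, 25, 19, 18, 20, 24, 30, 40, 52, 64, 77, 91, 102, 108, 110, 109, 109, 108]
```

The pad-to-cork dark span has shrunk by 1.1–1.7 mm, so the pad is squashed about 1.4 mm (≈11 N). I'll go about 1.5 mm further for margin.

>>> {"op": "apply_moves", "data": {"targets": [[0.16,0,-0.5,-0.5,0],[0.12,0,-1,-0.5,0],[0.08,0,-1.5,-1,0],[0.08,0,-1.5,-1,0],[0.08,0,-1.5,-1,0],[0.08,0,-1.5,-1,0]]}}

```text
t: 23.28
eef_pos: [0.4836, 0.0218, 0.0104]
tcp_rot: [0.232, 3.132, 0.0]
wrist_force: [-0.2, 0.9, -3.5]
grip_width: 0.542
```

Run:
```python
from h import *
s=arm.state();print(axes()[0],s['t'],s['wrist_force'],s['grip_width'])
for n in('scene','top'):
    d=snap(n,n+'9'); ys=np.arange(68,102,1.)
    print(n,np.mean([prof(d,x,ys,.026) for x in range(66,87,2)],0).astype(int).tolist())
    m=cork(d)
    for c in cv2.findContours(m,cv2.RETR_EXTERNAL,cv2.CHAIN_APPROX_NONE)[0]:
        r=cv2.minAreaRect(c); w=onz(d,*r[0],.026)
        if cv2.contourArea(c)>30 and abs(w[0]-.63)<.06 and abs(w[1]-.1)<.1: print(n,r,w)
s=arm.state();print(s['t'],s['grip_width'])
```

```text
[0.48355425 0.02175764 0.01036546] 23.275 [-0.17922575  0.90193127 -3.54862787] 0.5416442223692385
scene [72, 73, 75, 77, 79, 81, 83, 85, 89, 90, 82, 61, 34, 15, 7, 10, 14, 16, 18, 19, 24, 36, 58, 79, 88, 88, 85, 83, 81, 79, 79, 79, 79, 81]
scene ((283.4615173339844, 213.30770874023438), (20.39607810974121, 30.98634910583496), 78.69007110595703) [0.64077872 0.09432339 0.026     ]
top [85, 90, 92, 94, 95, 97, 99, 102, 104, 104, 103, 101, 93, 79, 60, 41, 28, 22, 20, 23, 29, 37, 49, 63, 78, 92, 102, 108, 110, 109, 108, 107, 107, 108]
top ((234.90386962890625, 160.98077392578125), (25.691213607788086, 19.61161231994629), 11.309932708740234) [0.63572978 0.09676949 0.026     ]
23.375 0.5406940475320885
```

The pad is squashed about 2.6–3.2 mm (≈20–26 N). The corks are butted with no gap, and the grip is steady. Handing in.

```bash
python3 -c "
from plant import arm
print(arm.hand_in())"
```

```text
the job is handed in; nothing more can be done
None
```

The job is handed in at about 23.4 s of the 51 s, with the gripper still squeezing the trigger. No verdict was reported, so the force figures below are my own estimates.

**What I did**
- **Cork:** I pushed the loose half against the other one with the back of an open finger. Then I nudged its bar-side end to take out about 4.5 mm of offset, and pressed it home again until the wrist felt about 4.5 N.
- **Clamp:** I pumped the trigger four full strokes, then held a partial fifth on the cork. After the first two strokes, letting go drew the clamp several mm back towards the robot's right, and together they gained only about one click. From the third stroke I kept a finger on the handle while letting out, and each stroke then gained a full click.

**Last checks**
- **Corks:** the top view shows the two halves as one rectangle, as long as both halves together and one half wide, so I see no gap or step. The close wrist view before clamping also showed a hairline seam with the ends in line.
- **Jaw force:** the rubber pad looks squashed by 2.6 mm in the top view and 3.2 mm in the scene view. That is about 20 to 26 N, well inside the 6 to 100 N limits.
- **Fixed jaw:** I could not measure this force directly. The cork and bar moved together by about 1.5 mm in the last squeeze, which suggests it is loaded.
- **Trigger:** the grip opening was steady at 0.54 and the wrist force was under 4 N. The finger force on the trigger was not measured directly either.

**What disagreed:** triangulating the cork's height from two views gave 0 to 7 mm instead of 26 mm, because the outlines included side faces, so I used the stated heights. The camera estimates of jaw travel in the first two strokes were also inconsistent by a few mm.

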